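# Get the press mould out from behind the glaze containers

### The job

The long plaster press mould stands at the back of the wooden stand, behind three containers. Move all three containers into the grey tray, then bring the mould to the plywood pressing board and set it upright on the middle of the board, its long side along the board's long side; only when it is there, put every container back on the very spot of the stand where it stood at first. Keep the containers and the mould upright all the while, and do not disturb the two raw clay pieces, the vase and the bowl.

Things in the scene. Friction and masses are not known exactly. Their poses are not given: they have to be found in the camera images.
- jar_center (a point): Squat round clear glass jar with a black lid and a paper label, 52 mm across, 66 mm high, about 0.2 kg. Starts upright on one of the stand's three cork discs (which one varies). The point is its centre, half-way up, 33 mm above its underside; z is its upright axis.
- tumbler_center (a point): Empty open grey plastic tumbler, 56 mm across at the rim and slightly narrower below, 72 mm high, about 0.09 kg. Starts upright on one of the three cork discs. The point is its centre, half-way up, 36 mm above its underside; z is its upright axis.
- flask_center (a point): Slender white plastic bottle with a narrow neck and cap, 42 mm across the body, 88 mm high, straight-sided up to 66 mm, about 0.11 kg. Starts upright on one of the three cork discs. The point is its centre, half-way up, 44 mm above its underside, on the straight-sided body; z is its upright axis.
- mould_center (a point): Plaster press mould: a white block 40 mm (its x) by 150 mm (its y, the long side) by 50 mm high (its z), with three carved rosettes in its top, about 0.36 kg. Starts at the back of the stand, parallel to it, its near face 6 to 19 mm behind the containers, its far face 35 mm before the stand's back rail; too long to be gripped endways. The point is its centre, 25 mm above its underside. Either way round is good.
- stand: Fixed low wooden stand. Origin on the table under it; x points to its back, y along its row of containers. Its board is 18 mm thick and spans x -70 to +100 mm, y -135 to +135 mm; a back rail 45 mm high above the table spans x 90 to 100 mm. Three cork discs, 66 mm across, their tops 21 mm above the table, lie at x = -22 mm, y = -90, 0 and +90 mm; one container stands on each, within about 2 mm of its middle. The mould stands on the wood (18 mm) at about x = +35 mm, y = 0.
- tray: Fixed grey plastic tray, 290 mm (its x, the long side) by 130 mm (its y) outside, rim 14 mm high and 5 mm thick, floor 5 mm above the table. Origin under its middle, at table height. Lies on one side of the stand (left or right varies). Room for three containers in a row along x, 82 mm apart.
- board: Fixed plywood pressing board, 90 mm (its x) by 180 mm (its y, the long side), 12 mm thick. Origin under its middle, at table height. Lies on the side of the stand that the tray does not.
- vase: Small vase of raw grey-brown clay, 54 mm across, 90 mm high; stands on the table between the robot and the stand. Origin at the centre of its underside. Leave it alone.
- bowl: Bowl of raw grey-brown clay, 90 mm across, 42 mm high; stands on the table beyond the stand, to one side. Origin at the centre of its underside. Leave it alone.
Mind the look-alikes: they are no part of the job. What is shaped like the part that bears jar_center but turquoise or yellow is not meant.

How it is judged:
By the outcome, as a careful person would: the job done as asked, in the order asked, and still so for the second after the job is handed in, with the robot touching nothing.
It also fails if it takes over 144 s, if anything falls off the work surface, if the arm or the gripper's body presses on something with over 40 N, if the wrist force passes 120 N, or if a joint passes its speed limit or range.

### The arm

A 6-joint arm with a two-finger parallel gripper is mounted at the origin on the work surface. World frame = base frame: x ahead of the robot, y to its left, z up, the work surface at z = 0. Lengths are in m, angles in degrees, forces in N, time in s.
With the tool pointing down it reaches from about 0.25 to 0.725 m from the base axis. Payload 9.7 kg.
Tool frame: the origin (TCP) lies between the finger pads; the fingertips stand 11 mm ahead of it and the grasp point (between the pads) lies 8 mm behind it; z points along the fingers, y is the line along which they close (so a half turn about z gives the same grasp; the last joint's range is limited). The gripper opens to 85 mm and grips with 20 to 120 N. Pads are 22 mm wide; open, the fingers measure 114 mm over their backs; the gripper's body (76 mm by 85 mm) begins 54 mm behind the grasp point. The pads swing forward as they close: fully open they stand 13 mm farther back than shut.
Start: joints at [68.182, 4.979, 10.078, 95.1, 0, 90], TCP at [0.204, 0.511, 0.242] pointing down, gripper open.
Joint ranges: [-179.16, 179.16], [-48.56, 103.87], [-65.8, 70.77], [-126.05, 130.52], [-82.76, 87.17], [-180, 180]. Speed limits (degrees/s): [127.2, 127.2, 147.25, 180, 180, 180].

### API

Orientations are given as [roll, pitch, yaw] about the fixed x, y, z axes, in that order (R = Rz(yaw) Ry(pitch) Rx(roll)).
In Python, from workcell import monitor, cams, ticket gives the robot as it stands.
- The arm moves only by the tool carry_out, never from a script. Its argument "plan" is a list of rows, each an object with "travel": the shift along the world's x, y, z as a fraction of full scale, a list of three; "angular": the turn, a rotation vector about the world's x, y, z as a fraction of full scale, a list of three; "grip": the gripper's target within -1 to 1 (fully open at 1, half-way at 0, shut at -1). In form: [{"travel": [x, y, z], "angular": [ax, ay, az], "grip": grip}, ...]. A call has 1 to 8 rows; each row is the pose to reach, as a shift and turn from the pose commanded when the call began; what a row does not reach only later rows make up. Full scale, the value 1, is 300 mm for a shift and 0.5 rad for a turn. A row lasts 1/12 s, in which the tool goes at most 41.7 mm and 7.16 degrees, less where a joint would pass 70% of its speed; a pose out of reach is approached as far as the arm can. A call with a number of a shift or a turn outside -1 to 1 is refused whole. A call with a gripper value outside its range is refused whole. The fingers move at their own pace and stop on an object; "grip_force" is the grip in N (left out, the last holds). Time passes only in rows, so rows that repeat a pose let the fingers close. It gives the time, the measured TCP pose, the force, the opening and the grip force at its end, in the units of the state.
- monitor.get_obs(): the state, without advancing time (a new reading comes with each control period).
- cams.camera(name): name is "scene" or "top"; returns a dict with "frame" (420x560x3 uint8, red, green, blue), "mtx" (3x3 intrinsics, pixels), "view" (4x4, takes a point from world to camera coordinates). Camera axes: x right, y up, looking along -z (the intrinsics and any distortion apply to the point x, -y, -z); pixel columns grow to the right and rows downward; lengths in m; the calibration is good to about 2 mm. A picture is of the moment at which its call begins. There is no depth.
- ticket.job_done(): hands the job in; it is judged then, once.
The state is a dict: "time": time; "q": joint angles; "qd": joint speeds; "joint_efforts": joint torques, N m; "ee_pos": TCP position; "tcp_rot": TCP orientation; "wrist_force": force on the tool from outside, world axes, zero at the start; "torque": the same for the moment, N m; "opening": finger opening in m; "grasp_force": force on a finger pad.
Only numpy, scipy, OpenCV 4.12 (cv2) and the standard library are available. Lean on these libraries where they do the work, as an engineer would, in place of code of your own. Each camera call takes 0.05 s, during which the arm holds its last target. There are 200 camera calls.

## Working session

There is one attempt and no reset: what is moved stays moved. The work goes in short steps, Python scripts to look and compute and a tool call to move; the robot and the scene stay as the last step left them, time stands still between calls to the robot, and variables do not carry over. Pictures are saved under pics/ and viewed, at most 14 in all, crops included, and the job is handed in when it is done.

Besides the shell and the picture viewer there is one more tool, called after ">>>" in YAML: its name, and indented under it one key for each argument. carry_out: Moves the arm, as the interface text tells. Its arguments: {"type":"object","properties":{"plan":{"type":"array","items":{"type":"object","properties":{"travel":{"type":"array","items":{"type":"number"}},"angular":{"type":"array","items":{"type":"number"}},"grip":{"type":"number"}}}},"grip_force":{"type":"number"}},"required":["plan"]}

```bash
mkdir -p pics; ls
python3 - <<'E'
from workcell import monitor,cams
import cv2,numpy as np
np.set_printoptions(precision=4,suppress=True)
print(monitor.get_obs())
for n in("scene","top"):
    c=cams.camera(n); cv2.imwrite(f"pics/{n}0.png",c["frame"][:,:,::-1]); print(c["mtx"],c["view"],[k for k in c])
    np.savez(f"{n}0.npz",**{k:c[k] for k in("frame","mtx","view")})
E
```

```text
pics
{'time': 0.0, 'q': array([68.1818,  5.0127, 10.0355, 95.0981,  0.0008, 90.0023]), 'qd': array([ 0.1068, -0.0059, -0.0649,  0.0072, -0.0384,  0.1584]), 'joint_efforts': array([ -0.0009, -52.0388,  46.4804,   0.0162,  -0.0001,  -0.    ]), 'ee_pos': array([0.2043, 0.5104, 0.2416]), 'tcp_rot': array([-179.9247,   -0.0008,  158.1795]), 'wrist_force': array([-0.1645, -0.2838, -0.4048]), 'torque': array([-0.0036, -0.0021,  0.01  ]), 'grasp_force': 0.0, 'opening': 0.08529277996978346}
[[481.6188   0.     282.1033]
 [  0.     481.6188 201.8073]
 [  0.       0.       1.    ]] [[-0.7298  0.6836  0.0092  0.4257]
 [-0.5096 -0.5528  0.6593  0.2319]
 [ 0.4558  0.4765  0.7518 -1.2348]
 [ 0.      0.      0.      1.    ]] ['frame', 'mtx', 'view']
[[479.1128   0.     281.3395]
 [  0.     479.1128 200.6041]
 [  0.       0.       1.    ]] [[-0.0017 -1.     -0.0006 -0.0035]
 [ 0.9854 -0.0018  0.1705 -0.5672]
 [-0.1705 -0.0003  0.9854 -0.948 ]
 [ 0.      0.      0.      1.    ]] ['frame', 'mtx', 'view']
```

View pics/scene0.png

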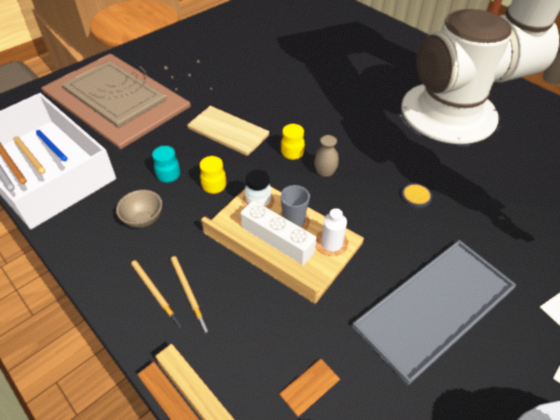

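View pics/top0.png

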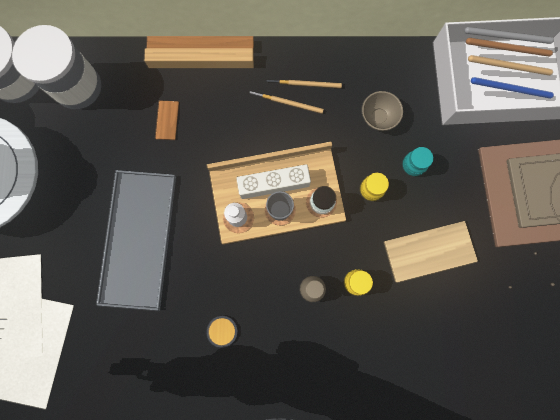

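The arm is at the left, the stand in the middle, the tray to the left (+y) around top (137,240), and the board to the right around (430,251). On the stand, in top pixels, are the flask (235,213), tumbler (280,207), jar (322,200) and mould (273,181).

Things that could be taken for the jar: black-lidded clear jar (322,200), yellow (375,187), yellow (358,283), turquoise (418,161). By the description it is the one at (322,200). I'll check that in a close crop.

```bash
cat > h.py <<'E'
import numpy as np,cv2
def load(n): 
    d=np.load(n+".npz"); return d
def proj(d,P):
    P=np.atleast_2d(P); c=P@d["view"][:3,:3].T+d["view"][:3,3]
    p=np.c_[c[:,0],-c[:,1],-c[:,2]]@d["mtx"].T
    return p[:,:2]/p[:,2:]
def back(d,uv,z):
    uv=np.atleast_2d(uv).astype(float); r=np.c_[uv,np.ones(len(uv))]@np.linalg.inv(d["mtx"]).T
    r=(r*[1,-1,-1])@d["view"][:3,:3]; o=-d["view"][:3,:3].T@d["view"][:3,3]
    return o+r*((z-o[2])/r[:,2])[:,None]
def rect(d,mask,z):
    n,l,s,_=cv2.connectedComponentsWithStats(mask.astype(np.uint8)); k=1+np.argmax(s[1:,4])
    p=np.argwhere(l==k)[:,::-1]; w=back(d,p,z)[:,:2]
    return cv2.minAreaRect((w*1000).astype(np.float32))
E
python3 - <<'E'
from h import *
np.set_printoptions(precision=4,suppress=True)
t=load("top0"); f=t["frame"]
cv2.imwrite("pics/crop1.png",cv2.resize(f[135:255,200:360,::-1],None,fx=5,fy=5,interpolation=cv2.INTER_CUBIC))
hsv=cv2.cvtColor(f,cv2.COLOR_RGB2HSV)
def sub(m,x0,x1,y0,y1):
    o=np.zeros_like(m); o[y0:y1,x0:x1]=m[y0:y1,x0:x1]; return o
m=sub(hsv[...,2]>45,90,182,165,315); print("tray",rect(t,m,0.014))
m=sub(hsv[...,2]>90,380,480,215,285); print("board",rect(t,m,0.012))
print("vase",back(t,(313,289),.09),"bowl",back(t,(382,111),.04))
E
```

```text
tray ((493.9854736328125, 307.2049865722656), (324.0010070800781, 196.3412628173828), 1.9472479820251465)
board ((464.0749206542969, -319.6092834472656), (90.9841537475586, 181.85421752929688), 13.906907081604004)
vase [[ 0.3867 -0.0653  0.09  ]] bowl [[ 0.7655 -0.2231  0.04  ]]
```

View pics/crop1.png

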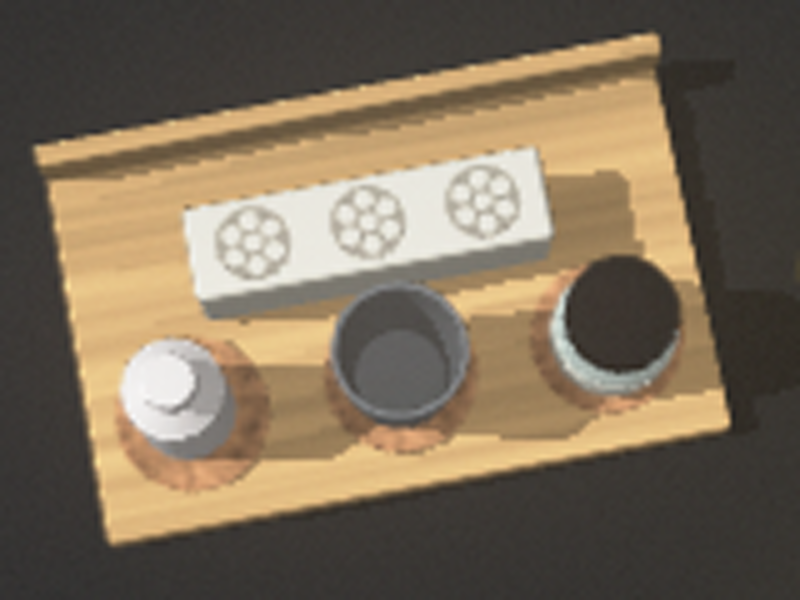

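The crop confirms the jar: clear body and black lid at crop (622,314). The tumbler rim is at (400,354), the flask cap at (165,382), the mould top at (360,225), and the stand's front corners at (110,545) and (728,430).

Run:
```python
from h import *
np.set_printoptions(precision=4,suppress=True)
t=load("top0"); f=t["frame"]
px=lambda *a: np.array(a)/5+[200,135]-0.4
F=back(t,px((110,545),(728,430)),.018)[:,:2]; B=back(t,px((35,147),(657,35)),.045)[:,:2]
print("widths",np.linalg.norm(F[0]-F[1]),np.linalg.norm(B[0]-B[1]),"depth",np.linalg.norm(F[0]-B[0]),np.linalg.norm(F[1]-B[1]))
# Kabsch fit to stand coords (y + is left)
S=np.array([[-.07,.135],[-.07,-.135],[.1,.135],[.1,-.135]]);W=np.r_[F,B]
def fit(S,W):
    a=S-S.mean(0);b=W-W.mean(0);z=(b[:,0]+1j*b[:,1])@(a[:,0]-1j*a[:,1]);th=np.angle(z)
    R=np.array([[np.cos(th),-np.sin(th)],[np.sin(th),np.cos(th)]]);o=W.mean(0)-R@S.mean(0)
    print("resid mm",1000*(W-(S@R.T+o)).round(4).tolist() if 0 else (1000*(W-(S@R.T+o))).round(1).tolist());return th,R,o
th,R,o=fit(S,W);print("stand",o,np.degrees(th))
for n,y in(("flask",.09),("tumbler",0),("jar",-.09)):print(n,"disc",R@[-.022,y]+o)
for n,p,z in(("flask",(165,382),.109),("tumbler",(400,354),.093),("jar",(622,314),.087)):
    w=back(t,px(p),z)[0];print(n,w,"stand frame",R.T@(w[:2]-o))
M=back(t,px((184,212),(537,148),(552,238),(205,300)),.068)[:,:2]
tm,Rm,om=fit(np.array([[.02,.075],[.02,-.075],[-.02,-.075],[-.02,.075]]),M);print("mould",om,np.degrees(tm),R.T@(om-o))
hsv=cv2.cvtColor(f,cv2.COLOR_RGB2HSV);print(f[240,137],f[240,85],f[250,172:182].tolist(),f[200,100:112].mean(1) if 0 else '')
m=np.zeros(f.shape[:2]);m[165:315,90:182]=(f[165:315,90:182].sum(2)>190);print("tray",rect(t,m,.010))
T=back(t,[(117,171),(175,174),(160,309),(98,304)],.014)[:,:2]
tt,Rt,ot=fit(np.array([[.145,.065],[.145,-.065],[-.145,-.065],[-.145,.065]]),T);print("tray",ot,np.degrees(tt))
# scene cross-check
s=load("scene0");q=lambda P:proj(s,P).round(0).tolist()
w=lambda x,y,z:[*(R@[x,y]+o),z]
print("scene: stand corners",q([w(.1,.135,.045),w(.1,-.135,.045)]),"jar top",q(w(-.022,-.09,.087)),"tumb",q(w(-.022,0,.093)),"flask",q(w(-.022,.09,.109)))
```

```text
widths 0.26675448366687843 0.2686564041348869 depth 0.16918236224092967 0.16900254413815685
resid mm [[0.7, -1.5], [0.2, 1.7], [-0.3, -0.7], [-0.6, 0.6]]
stand [0.5732 0.0034] 10.457423918028498
flask disc [0.5352 0.0879]
tumbler disc [ 0.5515 -0.0006]
jar disc [ 0.5679 -0.0891]
flask [0.5364 0.0904 0.109 ] stand frame [-0.0204  0.0922]
tumbler [ 0.5499 -0.001   0.093 ] stand frame [-0.0237 -0.0001]
jar [ 0.5669 -0.0899  0.087 ] stand frame [-0.0231 -0.0906]
resid mm [[-0.8, -0.9], [-1.1, 1.1], [0.2, 2.6], [1.7, -2.8]]
mould [0.608  0.0114] 10.389524092579489 [0.0357 0.0016]
[131 136 139] [49 49 50] [[42, 43, 43], [53, 54, 54], [51, 50, 52], [50, 53, 52], [50, 50, 50], [51, 51, 51], [53, 53, 53], [51, 51, 51], [52, 52, 53], [50, 49, 51]] 
tray ((492.81689453125, 305.3947448730469), (134.29640197753906, 291.8929443359375), 85.29098510742188)
resid mm [[-3.5, -1.6], [-0.6, 1.5], [1.8, 0.3], [2.3, -0.1]]
tray [0.4933 0.301 ] -4.3315749144559685
scene: stand corners [[317.0, 291.0], [201.0, 218.0]] jar top [[257.0, 177.0]] tumb [[295.0, 195.0]] flask [[336.0, 212.0]]
```

>>> carry_out:
  plan:
    - {"travel": [0.2, -0.25, -0.04], "angular": [0, 0, 0.2], "grip": 0.7}
    - {"travel": [0.3, -0.4, -0.07], "angular": [0, 0, 0.4], "grip": 0.7}
    - {"travel": [0.4, -0.5, -0.08], "angular": [0, 0, 0.564], "grip": 0.7}
    - {"travel": [0.5, -0.6, -0.1], "angular": [0, 0, 0.564], "grip": 0.7}
    - {"travel": [0.553, -0.7, -0.1], "angular": [0, 0, 0.564], "grip": 0.7}
    - {"travel": [0.553, -0.7, -0.1], "angular": [0, 0, 0.564], "grip": 0.7}
    - {"travel": [0.553, -0.7, -0.1], "angular": [0, 0, 0.564], "grip": 0.7}
    - {"travel": [0.553, -0.7, -0.1], "angular": [0, 0, 0.564], "grip": 0.7}
  grip_force: 30

```text
time: 0.77
ee_pos: [0.372, 0.2976, 0.2117]
tcp_rot: [-179.9, -0.0, 174.1]
wrist_force: [0.1, -0.7, 0.4]
opening: 0.0726
grasp_force: 0.0
```

>>> carry_out:
  plan:
    - {"travel": [0.07, -0.09, -0.01], "angular": [0, 0, 0.2], "grip": 0.7}
    - {"travel": [0.15, -0.19, -0.03], "angular": [0, 0, 0.4], "grip": 0.7}
    - {"travel": [0.23, -0.3, -0.05], "angular": [0, 0, 0.563], "grip": 0.7}
    - {"travel": [0.33, -0.42, -0.07], "angular": [0, 0, 0.563], "grip": 0.7}
    - {"travel": [0.42, -0.54, -0.1], "angular": [0, 0, 0.563], "grip": 0.7}
    - {"travel": [0.5, -0.64, -0.107], "angular": [0, 0, 0.563], "grip": 0.7}
    - {"travel": [0.554, -0.703, -0.107], "angular": [0, 0, 0.563], "grip": 0.7}
    - {"travel": [0.554, -0.703, -0.107], "angular": [0, 0, 0.563], "grip": 0.7}

```text
time: 1.43
ee_pos: [0.5388, 0.0863, 0.1788]
tcp_rot: [-179.9, -0.1, -169.7]
wrist_force: [0.0, 1.1, 0.2]
opening: 0.073
grasp_force: 0.0
```

```bash
cat > look.py <<'E'
import sys
from workcell import monitor,cams
from h import *
np.set_printoptions(precision=4,suppress=True)
def look(tag,views=("scene","top")):
    for n in views:
        c=cams.camera(n); np.savez(f"{n}_{tag}.npz",**{k:c[k] for k in("frame","mtx","view")})
    o=monitor.get_obs(); print(*(f"{k}={o[k]}" for k in("time","ee_pos","tcp_rot","opening","grasp_force","wrist_force")))
E
python3 - <<'E'
from look import *
look("a")
s=load("scene_a")["frame"][110:290,230:450,::-1]; t=load("top_a")["frame"][130:265,195:360,::-1]
a=cv2.resize(s,(560,458),interpolation=2);b=cv2.resize(t,(240,196),interpolation=2)
cv2.imwrite("pics/a.png",np.hstack([a,cv2.copyMakeBorder(b,0,458-196,0,0,0)]))
E
```

```text
time=1.5333 ee_pos=[0.5367 0.0893 0.1794] tcp_rot=[ 179.9814   -0.0869 -169.643 ] opening=0.07260422620555156 grasp_force=0.0 wrist_force=[-0.7757 -0.0994 -0.3788]
```

View pics/a.png

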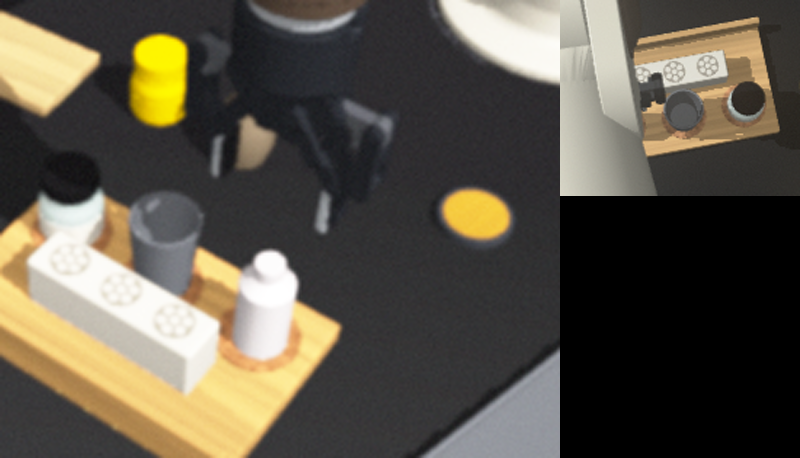

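The gripper sits over the flask (crop 268,265) with its fingers on either side. The flask, tumbler and jar are undisturbed.

>>> carry_out:
  plan:
    - {"travel": [0, 0, -0.08], "angular": [0, 0, 0], "grip": 0.7}
    - {"travel": [0, 0, -0.18], "angular": [0, 0, 0], "grip": 0.7}
    - {"travel": [0, 0, -0.27], "angular": [0, 0, 0], "grip": 0.7}
    - {"travel": [0, 0, -0.34], "angular": [0, 0, 0], "grip": 0.7}
    - {"travel": [0, 0, -0.38], "angular": [0, 0, 0], "grip": 0.7}
    - {"travel": [0, 0, -0.41], "angular": [0, 0, 0], "grip": 0.7}
    - {"travel": [0, 0, -0.41], "angular": [0, 0, 0], "grip": 0.5}
    - {"travel": [0, 0, -0.41], "angular": [0, 0, 0], "grip": 0.3}

```text
time: 2.2
ee_pos: [0.5366, 0.0903, 0.058]
tcp_rot: [180.0, 0.0, -169.5]
wrist_force: [0.1, 0.6, 0.4]
opening: 0.0557
grasp_force: 0.0
```

>>> carry_out:
  plan:
    - {"travel": [0, 0, 0], "angular": [0, 0, 0], "grip": 0.1}
    - {"travel": [0, 0, 0], "angular": [0, 0, 0], "grip": 0}
    - {"travel": [0, 0, 0], "angular": [0, 0, 0], "grip": -0.1}
    - {"travel": [0, 0, 0], "angular": [0, 0, 0], "grip": -0.3}
    - {"travel": [0, 0, 0], "angular": [0, 0, 0], "grip": -0.5}
    - {"travel": [0, 0, 0], "angular": [0, 0, 0], "grip": -0.5}
    - {"travel": [0, 0, 0], "angular": [0, 0, 0], "grip": -0.5}
    - {"travel": [0, 0, 0], "angular": [0, 0, 0], "grip": -0.5}

```text
time: 2.87
ee_pos: [0.5373, 0.0899, 0.0588]
tcp_rot: [180.0, 0.1, -169.5]
wrist_force: [-0.9, 1.5, 6.2]
opening: 0.041
grasp_force: 30.7
```

>>> carry_out:
  plan:
    - {"travel": [0, 0, 0.02], "angular": [0, 0, 0], "grip": -0.5}
    - {"travel": [0, 0, 0.06], "angular": [0, 0, 0], "grip": -0.5}
    - {"travel": [0, 0, 0.12], "angular": [0, 0, 0], "grip": -0.5}
    - {"travel": [0, 0, 0.17], "angular": [0, 0, 0], "grip": -0.5}
    - {"travel": [0.005, 0.03, 0.2], "angular": [0, 0, -0.02], "grip": -0.5}
    - {"travel": [0.02, 0.1, 0.2], "angular": [0, 0, -0.08], "grip": -0.5}
    - {"travel": [0.04, 0.2, 0.2], "angular": [0, 0, -0.15], "grip": -0.5}
    - {"travel": [0.06, 0.3, 0.2], "angular": [0, 0, -0.23], "grip": -0.5}

```text
time: 3.53
ee_pos: [0.5551, 0.1803, 0.1189]
tcp_rot: [180.0, 0.1, -176.3]
wrist_force: [0.5, 0.3, -0.5]
opening: 0.0412
grasp_force: 30.5
```

>>> carry_out:
  plan:
    - {"travel": [0.02, 0.1, 0], "angular": [0, 0, -0.08], "grip": -0.5}
    - {"travel": [0.04, 0.2, 0], "angular": [0, 0, -0.15], "grip": -0.5}
    - {"travel": [0.06, 0.29, 0], "angular": [0, 0, -0.22], "grip": -0.5}
    - {"travel": [0.065, 0.36, -0.01], "angular": [0, 0, -0.27], "grip": -0.5}
    - {"travel": [0.07, 0.39, -0.04], "angular": [0, 0, -0.29], "grip": -0.5}
    - {"travel": [0.07, 0.39, -0.1], "angular": [0, 0, -0.29], "grip": -0.5}
    - {"travel": [0.07, 0.39, -0.15], "angular": [0, 0, -0.29], "grip": -0.5}
    - {"travel": [0.07, 0.39, -0.19], "angular": [0, 0, -0.29], "grip": -0.5}

```text
time: 4.2
ee_pos: [0.5751, 0.2962, 0.059]
tcp_rot: [-179.9, -0.1, 175.6]
wrist_force: [-0.7, 0.3, -0.5]
opening: 0.0414
grasp_force: 30.6
```

>>> carry_out:
  plan:
    - {"travel": [0, 0, -0.03], "angular": [0, 0, 0], "grip": -0.5}
    - {"travel": [0, 0, -0.05], "angular": [0, 0, 0], "grip": -0.5}
    - {"travel": [0, 0, -0.06], "angular": [0, 0, 0], "grip": -0.5}
    - {"travel": [0, 0, -0.06], "angular": [0, 0, 0], "grip": -0.5}

```text
time: 4.53
ee_pos: [0.5757, 0.2964, 0.0431]
tcp_rot: [180.0, 0.0, 175.5]
wrist_force: [-0.4, 0.0, -0.6]
opening: 0.0418
grasp_force: 30.6
```

>>> carry_out:
  plan:
    - {"travel": [0, 0, 0], "angular": [0, 0, 0], "grip": -0.1}
    - {"travel": [0, 0, 0], "angular": [0, 0, 0], "grip": 0.2}
    - {"travel": [0, 0, 0], "angular": [0, 0, 0], "grip": 0.5}
    - {"travel": [0, 0, 0], "angular": [0, 0, 0], "grip": 0.7}
    - {"travel": [0, 0, 0.03], "angular": [0, 0, 0], "grip": 0.7}
    - {"travel": [0, 0, 0.12], "angular": [0, 0, 0], "grip": 0.7}
    - {"travel": [0, 0, 0.24], "angular": [0, 0, 0], "grip": 0.7}
    - {"travel": [0, 0, 0.34], "angular": [0, 0, 0], "grip": 0.7}

```text
time: 5.2
ee_pos: [0.5753, 0.2966, 0.1466]
tcp_rot: [180.0, 0.0, 175.6]
wrist_force: [1.6, -0.2, 0.5]
opening: 0.0725
grasp_force: 0.0
```

>>> carry_out:
  plan:
    - {"travel": [0, -0.03, 0.06], "angular": [0, 0, 0.02], "grip": 0.7}
    - {"travel": [-0.01, -0.1, 0.087], "angular": [0, 0, 0.06], "grip": 0.7}
    - {"travel": [-0.02, -0.22, 0.087], "angular": [0, 0, 0.14], "grip": 0.7}
    - {"travel": [-0.03, -0.35, 0.087], "angular": [0, 0, 0.22], "grip": 0.7}
    - {"travel": [-0.04, -0.48, 0.087], "angular": [0, 0, 0.3], "grip": 0.7}
    - {"travel": [-0.05, -0.61, 0.087], "angular": [0, 0, 0.38], "grip": 0.7}
    - {"travel": [-0.06, -0.74, 0.087], "angular": [0, 0, 0.45], "grip": 0.7}
    - {"travel": [-0.07, -0.85, 0.087], "angular": [0, 0, 0.5], "grip": 0.7}

```text
time: 5.87
ee_pos: [0.5541, 0.0395, 0.1713]
tcp_rot: [-180.0, 0.1, -170.0]
wrist_force: [0.7, -0.1, -0.3]
opening: 0.0727
grasp_force: 0.0
```

>>> carry_out:
  plan:
    - {"travel": [-0.01, -0.1, 0], "angular": [0, 0, 0.02], "grip": 0.7}
    - {"travel": [-0.011, -0.141, 0], "angular": [0, 0, 0.02], "grip": 0.7}
    - {"travel": [-0.011, -0.141, 0], "angular": [0, 0, 0.02], "grip": 0.7}
    - {"travel": [-0.011, -0.141, 0], "angular": [0, 0, 0.02], "grip": 0.7}

```text
time: 6.2
ee_pos: [0.5514, -0.0007, 0.1709]
tcp_rot: [180.0, 0.0, -169.6]
wrist_force: [-0.1, 0.1, 0.3]
opening: 0.0725
grasp_force: 0.0
```

Run:
```python
from look import *
look("b")
s=load("scene_b")["frame"]
cv2.imwrite("pics/b.png",cv2.resize(s[110:400,180:540,::-1],None,fx=2,fy=2,interpolation=2))
```

```text
time=6.3 ee_pos=[0.5514 0.0005 0.1705] tcp_rot=[ 179.9837    0.012  -169.4929] opening=0.07266493061951712 grasp_force=0.0 wrist_force=[ 0.775   0.1961 -0.0084]
```

View pics/b.png

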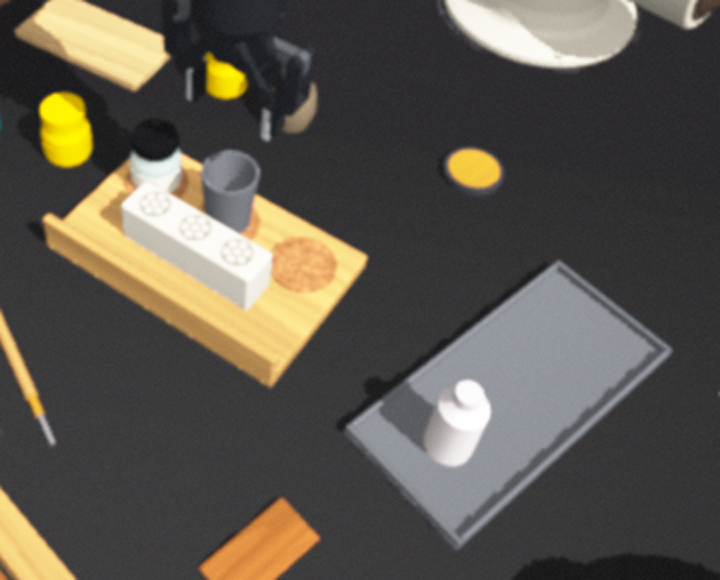

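The flask stands upright in the tray (crop 460,425), and the tumbler (230,190) sits under the gripper.

>>> carry_out:
  plan:
    - {"travel": [0, 0, -0.08], "angular": [0, 0, 0], "grip": 0.7}
    - {"travel": [0, 0, -0.18], "angular": [0, 0, 0], "grip": 0.7}
    - {"travel": [0, 0, -0.27], "angular": [0, 0, 0], "grip": 0.7}
    - {"travel": [0, 0, -0.34], "angular": [0, 0, 0], "grip": 0.7}
    - {"travel": [0, 0, -0.38], "angular": [0, 0, 0], "grip": 0.7}
    - {"travel": [0, 0, -0.403], "angular": [0, 0, 0], "grip": 0.7}
    - {"travel": [0, 0, -0.403], "angular": [0, 0, 0], "grip": 0.5}
    - {"travel": [0, 0, -0.403], "angular": [0, 0, 0], "grip": 0.4}

```text
time: 6.97
ee_pos: [0.5517, -0.0001, 0.0503]
tcp_rot: [-180.0, 0.1, -169.5]
wrist_force: [0.9, -0.8, -0.1]
opening: 0.0596
grasp_force: 0.0
```

>>> carry_out:
  plan:
    - {"travel": [0, 0, 0], "angular": [0, 0, 0], "grip": 0.3}
    - {"travel": [0, 0, 0], "angular": [0, 0, 0], "grip": 0.2}
    - {"travel": [0, 0, 0], "angular": [0, 0, 0], "grip": 0.1}
    - {"travel": [0, 0, 0], "angular": [0, 0, 0], "grip": -0.1}
    - {"travel": [0, 0, 0], "angular": [0, 0, 0], "grip": -0.3}
    - {"travel": [0, 0, 0], "angular": [0, 0, 0], "grip": -0.3}
    - {"travel": [0, 0, 0], "angular": [0, 0, 0], "grip": -0.3}
    - {"travel": [0, 0, 0], "angular": [0, 0, 0], "grip": -0.3}

```text
time: 7.63
ee_pos: [0.5522, -0.0006, 0.0513]
tcp_rot: [-180.0, 0.2, -169.5]
wrist_force: [-1.5, 0.3, 6.4]
opening: 0.0533
grasp_force: 30.7
```

>>> carry_out:
  plan:
    - {"travel": [0, 0, 0.02], "angular": [0, 0, 0], "grip": -0.3}
    - {"travel": [0, 0, 0.07], "angular": [0, 0, 0], "grip": -0.3}
    - {"travel": [0, 0, 0.14], "angular": [0, 0, 0], "grip": -0.3}
    - {"travel": [0, 0, 0.2], "angular": [0, 0, 0], "grip": -0.3}
    - {"travel": [0, 0.02, 0.25], "angular": [0, 0, -0.01], "grip": -0.3}
    - {"travel": [-0.02, 0.08, 0.27], "angular": [0, 0, -0.05], "grip": -0.3}
    - {"travel": [-0.03, 0.17, 0.27], "angular": [0, 0, -0.09], "grip": -0.3}
    - {"travel": [-0.05, 0.27, 0.27], "angular": [0, 0, -0.14], "grip": -0.3}

```text
time: 8.3
ee_pos: [0.5368, 0.0805, 0.1319]
tcp_rot: [-180.0, 0.1, -173.7]
wrist_force: [-0.2, 0.0, -2.0]
opening: 0.0532
grasp_force: 31.7
```

>>> carry_out:
  plan:
    - {"travel": [-0.02, 0.1, 0], "angular": [0, 0, -0.05], "grip": -0.3}
    - {"travel": [-0.04, 0.2, 0], "angular": [0, 0, -0.1], "grip": -0.3}
    - {"travel": [-0.06, 0.3, 0], "angular": [0, 0, -0.15], "grip": -0.3}
    - {"travel": [-0.08, 0.4, 0], "angular": [0, 0, -0.2], "grip": -0.3}
    - {"travel": [-0.1, 0.5, 0], "angular": [0, 0, -0.26], "grip": -0.3}
    - {"travel": [-0.12, 0.6, 0], "angular": [0, 0, -0.31], "grip": -0.3}
    - {"travel": [-0.13, 0.68, 0], "angular": [0, 0, -0.36], "grip": -0.3}
    - {"travel": [-0.14, 0.73, -0.03], "angular": [0, 0, -0.38], "grip": -0.3}

```text
time: 8.97
ee_pos: [0.4944, 0.3022, 0.1236]
tcp_rot: [179.9, 0.1, 175.6]
wrist_force: [0.1, -0.1, -1.7]
opening: 0.0534
grasp_force: 31.7
```

>>> carry_out:
  plan:
    - {"travel": [-0.002, 0.013, -0.05], "angular": [0, 0, 0], "grip": -0.3}
    - {"travel": [-0.002, 0.013, -0.12], "angular": [0, 0, 0], "grip": -0.3}
    - {"travel": [-0.002, 0.013, -0.18], "angular": [0, 0, 0], "grip": -0.3}
    - {"travel": [-0.002, 0.013, -0.23], "angular": [0, 0, 0], "grip": -0.3}
    - {"travel": [-0.002, 0.013, -0.26], "angular": [0, 0, 0], "grip": -0.3}
    - {"travel": [-0.002, 0.013, -0.28], "angular": [0, 0, 0], "grip": -0.3}
    - {"travel": [-0.002, 0.013, -0.29], "angular": [0, 0, 0], "grip": -0.3}
    - {"travel": [-0.002, 0.013, -0.29], "angular": [0, 0, 0], "grip": -0.3}

```text
time: 9.63
ee_pos: [0.4941, 0.3034, 0.0357]
tcp_rot: [180.0, 0.1, 175.6]
wrist_force: [0.3, 0.9, -1.0]
opening: 0.0531
grasp_force: 31.7
```

>>> carry_out:
  plan:
    - {"travel": [0, 0, 0], "angular": [0, 0, 0], "grip": 0.3}
    - {"travel": [0, 0, 0], "angular": [0, 0, 0], "grip": 0.5}
    - {"travel": [0, 0, 0], "angular": [0, 0, 0], "grip": 0.7}
    - {"travel": [0, 0, 0], "angular": [0, 0, 0], "grip": 0.7}
    - {"travel": [0, 0, 0.03], "angular": [0, 0, 0], "grip": 0.7}
    - {"travel": [0, 0, 0.12], "angular": [0, 0, 0], "grip": 0.7}
    - {"travel": [0, 0, 0.24], "angular": [0, 0, 0], "grip": 0.7}
    - {"travel": [0, 0, 0.36], "angular": [0, 0, 0], "grip": 0.7}

```text
time: 10.3
ee_pos: [0.493, 0.3029, 0.1437]
tcp_rot: [-180.0, -0.1, 175.6]
wrist_force: [0.4, -0.2, 0.8]
opening: 0.0727
grasp_force: 0.0
```

>>> carry_out:
  plan:
    - {"travel": [0.01, -0.04, 0.07], "angular": [0, 0, 0.02], "grip": 0.7}
    - {"travel": [0.02, -0.12, 0.093], "angular": [0, 0, 0.06], "grip": 0.7}
    - {"travel": [0.04, -0.23, 0.093], "angular": [0, 0, 0.1], "grip": 0.7}
    - {"travel": [0.06, -0.35, 0.093], "angular": [0, 0, 0.15], "grip": 0.7}
    - {"travel": [0.09, -0.48, 0.093], "angular": [0, 0, 0.2], "grip": 0.7}
    - {"travel": [0.11, -0.61, 0.093], "angular": [0, 0, 0.25], "grip": 0.7}
    - {"travel": [0.14, -0.74, 0.093], "angular": [0, 0, 0.3], "grip": 0.7}
    - {"travel": [0.16, -0.87, 0.093], "angular": [0, 0, 0.36], "grip": 0.7}

```text
time: 10.97
ee_pos: [0.5418, 0.0405, 0.1713]
tcp_rot: [-180.0, 0.1, -174.0]
wrist_force: [1.5, 0.8, -1.0]
opening: 0.0726
grasp_force: 0.0
```

>>> carry_out:
  plan:
    - {"travel": [0.02, -0.12, 0], "angular": [0, 0, 0.05], "grip": 0.7}
    - {"travel": [0.04, -0.24, 0], "angular": [0, 0, 0.1], "grip": 0.7}
    - {"travel": [0.06, -0.34, 0], "angular": [0, 0, 0.14], "grip": 0.7}
    - {"travel": [0.08, -0.41, 0], "angular": [0, 0, 0.16], "grip": 0.7}
    - {"travel": [0.088, -0.439, 0], "angular": [0, 0, 0.16], "grip": 0.7}
    - {"travel": [0.088, -0.439, 0], "angular": [0, 0, 0.16], "grip": 0.7}
    - {"travel": [0.088, -0.439, 0], "angular": [0, 0, 0.16], "grip": 0.7}
    - {"travel": [0.088, -0.439, 0], "angular": [0, 0, 0.16], "grip": 0.7}

```text
time: 11.63
ee_pos: [0.5679, -0.0883, 0.1705]
tcp_rot: [180.0, 0.0, -169.5]
wrist_force: [-0.5, -0.3, 0.4]
opening: 0.0728
grasp_force: 0.0
```

>>> carry_out:
  plan:
    - {"travel": [0, 0, -0.08], "angular": [0, 0, 0], "grip": 0.7}
    - {"travel": [0, 0, -0.18], "angular": [0, 0, 0], "grip": 0.7}
    - {"travel": [0, 0, -0.27], "angular": [0, 0, 0], "grip": 0.7}
    - {"travel": [0, 0, -0.34], "angular": [0, 0, 0], "grip": 0.7}
    - {"travel": [0, 0, -0.39], "angular": [0, 0, 0], "grip": 0.7}
    - {"travel": [0, 0, -0.413], "angular": [0, 0, 0], "grip": 0.7}
    - {"travel": [0, 0, -0.413], "angular": [0, 0, 0], "grip": 0.5}
    - {"travel": [0, 0, -0.413], "angular": [0, 0, 0], "grip": 0.4}

```text
time: 12.3
ee_pos: [0.5682, -0.0886, 0.0471]
tcp_rot: [-180.0, 0.0, -169.5]
wrist_force: [-0.1, 0.6, 0.7]
opening: 0.0598
grasp_force: 0.0
```

>>> carry_out:
  plan:
    - {"travel": [0, 0, 0], "angular": [0, 0, 0], "grip": 0.3}
    - {"travel": [0, 0, 0], "angular": [0, 0, 0], "grip": 0.2}
    - {"travel": [0, 0, 0], "angular": [0, 0, 0], "grip": 0.1}
    - {"travel": [0, 0, 0], "angular": [0, 0, 0], "grip": -0.1}
    - {"travel": [0, 0, 0], "angular": [0, 0, 0], "grip": -0.3}
    - {"travel": [0, 0, 0], "angular": [0, 0, 0], "grip": -0.3}
    - {"travel": [0, 0, 0], "angular": [0, 0, 0], "grip": -0.3}
    - {"travel": [0, 0, 0], "angular": [0, 0, 0], "grip": -0.3}

```text
time: 12.97
ee_pos: [0.5689, -0.0893, 0.0483]
tcp_rot: [-180.0, 0.1, -169.5]
wrist_force: [-0.5, 1.5, 6.0]
opening: 0.0505
grasp_force: 30.6
```

>>> carry_out:
  plan:
    - {"travel": [0, 0, 0.02], "angular": [0, 0, 0], "grip": -0.3}
    - {"travel": [0, 0, 0.07], "angular": [0, 0, 0], "grip": -0.3}
    - {"travel": [0, 0, 0.14], "angular": [0, 0, 0], "grip": -0.3}
    - {"travel": [0, 0, 0.2], "angular": [0, 0, 0], "grip": -0.3}
    - {"travel": [0, 0.02, 0.25], "angular": [0, 0, -0.01], "grip": -0.3}
    - {"travel": [-0.02, 0.08, 0.27], "angular": [0, 0, -0.03], "grip": -0.3}
    - {"travel": [-0.05, 0.17, 0.27], "angular": [0, 0, -0.06], "grip": -0.3}
    - {"travel": [-0.09, 0.27, 0.27], "angular": [0, 0, -0.1], "grip": -0.3}

```text
time: 13.63
ee_pos: [0.5414, -0.0084, 0.1286]
tcp_rot: [-180.0, 0.1, -172.5]
wrist_force: [1.3, 0.7, -2.0]
opening: 0.0504
grasp_force: 31.8
```

>>> carry_out:
  plan:
    - {"travel": [-0.04, 0.1, 0], "angular": [0, 0, -0.04], "grip": -0.3}
    - {"travel": [-0.08, 0.21, 0], "angular": [0, 0, -0.08], "grip": -0.3}
    - {"travel": [-0.12, 0.32, 0], "angular": [0, 0, -0.12], "grip": -0.3}
    - {"travel": [-0.17, 0.43, 0], "angular": [0, 0, -0.17], "grip": -0.3}
    - {"travel": [-0.22, 0.54, 0], "angular": [0, 0, -0.21], "grip": -0.3}
    - {"travel": [-0.26, 0.65, 0], "angular": [0, 0, -0.26], "grip": -0.3}
    - {"travel": [-0.3, 0.76, 0], "angular": [0, 0, -0.3], "grip": -0.3}
    - {"travel": [-0.34, 0.86, 0], "angular": [0, 0, -0.34], "grip": -0.3}

```text
time: 14.3
ee_pos: [0.4382, 0.2513, 0.1283]
tcp_rot: [180.0, 0.1, 177.8]
wrist_force: [0.9, 0.5, -2.1]
opening: 0.0506
grasp_force: 31.8
```

>>> carry_out:
  plan:
    - {"travel": [-0.04, 0.1, 0], "angular": [0, 0, -0.04], "grip": -0.3}
    - {"travel": [-0.07, 0.16, 0], "angular": [0, 0, -0.07], "grip": -0.3}
    - {"travel": [-0.091, 0.198, -0.02], "angular": [0, 0, -0.08], "grip": -0.3}
    - {"travel": [-0.091, 0.198, -0.07], "angular": [0, 0, -0.08], "grip": -0.3}
    - {"travel": [-0.091, 0.198, -0.14], "angular": [0, 0, -0.08], "grip": -0.3}
    - {"travel": [-0.091, 0.198, -0.2], "angular": [0, 0, -0.08], "grip": -0.3}
    - {"travel": [-0.091, 0.198, -0.25], "angular": [0, 0, -0.08], "grip": -0.3}
    - {"travel": [-0.091, 0.198, -0.28], "angular": [0, 0, -0.08], "grip": -0.3}

```text
time: 14.97
ee_pos: [0.4112, 0.3086, 0.0422]
tcp_rot: [-179.9, -0.1, 175.6]
wrist_force: [0.1, -0.4, -2.6]
opening: 0.0504
grasp_force: 31.8
```

>>> carry_out:
  plan:
    - {"travel": [0, 0, -0.02], "angular": [0, 0, 0], "grip": -0.3}
    - {"travel": [0, 0, -0.035], "angular": [0, 0, 0], "grip": -0.3}
    - {"travel": [0, 0, -0.04], "angular": [0, 0, 0], "grip": -0.3}
    - {"travel": [0, 0, -0.04], "angular": [0, 0, 0], "grip": -0.3}

```text
time: 15.3
ee_pos: [0.4121, 0.3092, 0.0324]
tcp_rot: [180.0, 0.0, 175.6]
wrist_force: [0.1, -0.3, -1.3]
opening: 0.0508
grasp_force: 31.9
```

>>> carry_out:
  plan:
    - {"travel": [0, 0, 0], "angular": [0, 0, 0], "grip": 0.3}
    - {"travel": [0, 0, 0], "angular": [0, 0, 0], "grip": 0.5}
    - {"travel": [0, 0, 0], "angular": [0, 0, 0], "grip": 0.7}
    - {"travel": [0, 0, 0], "angular": [0, 0, 0], "grip": 0.7}
    - {"travel": [0, 0, 0.03], "angular": [0, 0, 0], "grip": 0.7}
    - {"travel": [0, 0, 0.12], "angular": [0, 0, 0], "grip": 0.7}
    - {"travel": [0, 0, 0.24], "angular": [0, 0, 0], "grip": 0.7}
    - {"travel": [0, 0, 0.36], "angular": [0, 0, 0], "grip": 0.7}

```text
time: 15.97
ee_pos: [0.4111, 0.3086, 0.1408]
tcp_rot: [-180.0, -0.1, 175.6]
wrist_force: [0.6, 1.1, -1.2]
opening: 0.0726
grasp_force: 0.0
```

>>> carry_out:
  plan:
    - {"travel": [0, 0, 0.103], "angular": [0, 0, -0.2], "grip": 0.6}
    - {"travel": [0, 0, 0.103], "angular": [0, 0, -0.4], "grip": 0.6}
    - {"travel": [0, 0, 0.103], "angular": [0, 0, -0.6], "grip": 0.6}
    - {"travel": [0, 0, 0.103], "angular": [0, 0, -0.8], "grip": 0.6}
    - {"travel": [0, 0, 0.103], "angular": [0, 0, -1], "grip": 0.6}

```text
time: 16.38
ee_pos: [0.4118, 0.3091, 0.1713]
tcp_rot: [179.9, 0.0, 146.6]
wrist_force: [0.4, 0.8, -0.5]
opening: 0.0685
grasp_force: 0.0
```

Run:
```python
from look import *
look("c")
s=load("scene_c")["frame"][100:400,180:560,::-1]; t=load("top_c")["frame"][130:262,200:370,::-1]
cv2.imwrite("pics/c.png",np.vstack([cv2.resize(s,(380,300)),np.zeros((1,380,3),np.uint8)+255,cv2.resize(s,(380,1))]))
cv2.imwrite("pics/c.png",np.hstack([cv2.resize(s,(395,312)),cv2.resize(t,(402,312),interpolation=2)]))
```

```text
time=16.4833 ee_pos=[0.4117 0.309  0.1711] tcp_rot=[179.9648   0.0138 146.8256] opening=0.06825986403861492 grasp_force=0.0 wrist_force=[-0.1917  0.5649  0.2049]
```

View pics/c.png

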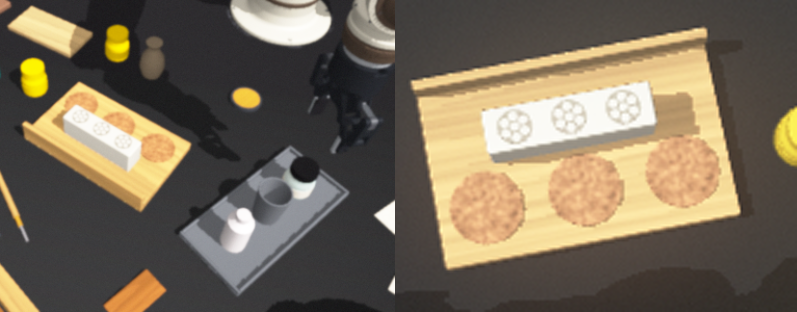

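All three containers stand upright in the tray, at scene crop (237,230), (272,200) and (302,178). The mould is free and the discs are empty. Next I refine the positions of the mould, discs and board.

Run:
```python
from look import *
t=load("top_c"); f=t["frame"]; hsv=cv2.cvtColor(f,cv2.COLOR_RGB2HSV)
m=np.zeros(f.shape[:2]);s=np.s_[150:205,225:320]
m[s]=((hsv[s][...,1]<60)&(hsv[s][...,2]>165)); m=cv2.morphologyEx(m.astype(np.uint8),cv2.MORPH_CLOSE,np.ones((5,5)))
print("mould",rect(t,m,.068))
m=np.zeros(f.shape[:2]);s=np.s_[185:250,215:345]
for cx,cy in((487,207),(585,189),(682,170)):
    cx=200+(cx-395)*170/402;cy=130+cy*132/312
    p=f[int(cy),int(cx)].astype(int)
    yy,xx=np.mgrid[:420,:560];r=np.hypot(xx-cx,yy-cy)<22
    mm=(r&(hsv[...,0]<15)).astype(np.uint8);mm=cv2.morphologyEx(mm,cv2.MORPH_OPEN,np.ones((3,3)))
    M=cv2.moments(mm,True);print("disc",back(t,(M["m10"]/M["m00"],M["m01"]/M["m00"]),.021)[0],M["m00"])
m=np.zeros(f.shape[:2]);m[215:285,380:480]=hsv[215:285,380:480,2]>90;print("board",rect(t,m,.012))
s=load("scene_c")
c=np.array([.4641,-.3196]);a=np.radians(13.9);R=np.array([[np.cos(a),-np.sin(a)],[np.sin(a),np.cos(a)]])
print("board corners in scene",proj(s,[[*(c+R@[x,y]),.012] for x,y in((.045,.09),(.045,-.09),(-.045,-.09),(-.045,.09))]))
fs=cv2.cvtColor(s["frame"],cv2.COLOR_RGB2HSV);m=np.zeros(f.shape[:2]);m[100:158,180:275]=fs[100:158,180:275,2]>110
print("board scene",rect(s,m,.012))
```

```text
mould ((608.0498046875, 12.51837158203125), (40.25006103515625, 149.72544860839844), 10.469840049743652)
disc [0.5331 0.0866 0.021 ] 281.0
disc [ 0.5495 -0.0037  0.021 ] 222.0
disc [ 0.5681 -0.0917  0.021 ] 242.0
board ((464.33209228515625, -320.0606994628906), (91.5182876586914, 182.28955078125), 13.985482215881348)
board corners in scene [[247.2498 152.0923]
 [187.147  124.1762]
 [210.3196 105.1253]
 [269.0944 130.7911]]
board scene ((467.94708251953125, -317.49774169921875), (101.09979248046875, 187.8913116455078), 14.074410438537598)
```

>>> carry_out:
  plan:
    - {"travel": [0.03, -0.05, 0], "angular": [0, 0, -0.2], "grip": 0.5}
    - {"travel": [0.08, -0.13, 0], "angular": [0, 0, -0.4], "grip": 0.5}
    - {"travel": [0.15, -0.23, 0], "angular": [0, 0, -0.6], "grip": 0.5}
    - {"travel": [0.22, -0.33, 0], "angular": [0, 0, -0.8], "grip": 0.5}
    - {"travel": [0.29, -0.44, 0], "angular": [0, 0, -1], "grip": 0.5}
    - {"travel": [0.36, -0.54, 0], "angular": [0, 0, -1], "grip": 0.5}
    - {"travel": [0.43, -0.65, 0], "angular": [0, 0, -1], "grip": 0.5}
    - {"travel": [0.5, -0.75, 0], "angular": [0, 0, -1], "grip": 0.5}
  grip_force: 60

```text
time: 17.15
ee_pos: [0.5624, 0.082, 0.1709]
tcp_rot: [180.0, 0.0, 118.5]
wrist_force: [0.1, 0.3, 0.7]
opening: 0.0643
grasp_force: 0.0
```

>>> carry_out:
  plan:
    - {"travel": [0.06, -0.1, 0], "angular": [0, 0, -0.2], "grip": 0.5}
    - {"travel": [0.11, -0.18, 0], "angular": [0, 0, -0.4], "grip": 0.5}
    - {"travel": [0.155, -0.24, 0], "angular": [0, 0, -0.621], "grip": 0.5}
    - {"travel": [0.155, -0.24, 0], "angular": [0, 0, -0.621], "grip": 0.5}
    - {"travel": [0.155, -0.24, 0], "angular": [0, 0, -0.621], "grip": 0.5}
    - {"travel": [0.155, -0.24, 0], "angular": [0, 0, -0.621], "grip": 0.5}
    - {"travel": [0.155, -0.24, -0.1], "angular": [0, 0, -0.621], "grip": 0.5}
    - {"travel": [0.155, -0.24, -0.2], "angular": [0, 0, -0.621], "grip": 0.5}

```text
time: 17.82
ee_pos: [0.609, 0.0132, 0.1119]
tcp_rot: [179.7, 0.0, 100.7]
wrist_force: [0.6, 0.1, 0.2]
opening: 0.0642
grasp_force: 0.0
```

>>> carry_out:
  plan:
    - {"travel": [-0.002, -0.003, -0.08], "angular": [0, 0, 0], "grip": 0.5}
    - {"travel": [-0.002, -0.003, -0.15], "angular": [0, 0, 0], "grip": 0.5}
    - {"travel": [-0.002, -0.003, -0.2], "angular": [0, 0, 0], "grip": 0.5}
    - {"travel": [-0.002, -0.003, -0.23], "angular": [0, 0, 0], "grip": 0.5}
    - {"travel": [-0.002, -0.003, -0.24], "angular": [0, 0, 0], "grip": 0.5}
    - {"travel": [-0.002, -0.003, -0.24], "angular": [0, 0, 0], "grip": 0.3}
    - {"travel": [-0.002, -0.003, -0.24], "angular": [0, 0, 0], "grip": 0.1}
    - {"travel": [-0.002, -0.003, -0.24], "angular": [0, 0, 0], "grip": 0}

```text
time: 18.48
ee_pos: [0.6083, 0.0113, 0.0397]
tcp_rot: [179.9, 0.0, 100.5]
wrist_force: [1.1, 0.6, 1.6]
opening: 0.0431
grasp_force: 0.0
```

>>> carry_out:
  plan:
    - {"travel": [0, 0, 0], "angular": [0, 0, 0], "grip": -0.1}
    - {"travel": [0, 0, 0], "angular": [0, 0, 0], "grip": -0.3}
    - {"travel": [0, 0, 0], "angular": [0, 0, 0], "grip": -0.5}
    - {"travel": [0, 0, 0], "angular": [0, 0, 0], "grip": -0.5}
    - {"travel": [0, 0, 0], "angular": [0, 0, 0], "grip": -0.5}
    - {"travel": [0, 0, 0], "angular": [0, 0, 0], "grip": -0.5}
    - {"travel": [0, 0, 0], "angular": [0, 0, 0], "grip": -0.5}
    - {"travel": [0, 0, 0], "angular": [0, 0, 0], "grip": -0.5}

```text
time: 19.15
ee_pos: [0.6085, 0.0113, 0.0399]
tcp_rot: [179.9, 0.0, 100.5]
wrist_force: [0.2, 1.4, 5.8]
opening: 0.0396
grasp_force: 59.6
```

>>> carry_out:
  plan:
    - {"travel": [0, 0, 0.015], "angular": [0, 0, 0], "grip": -0.5}
    - {"travel": [0, 0, 0.05], "angular": [0, 0, 0], "grip": -0.5}
    - {"travel": [0, 0, 0.11], "angular": [0, 0, 0], "grip": -0.5}
    - {"travel": [0, 0, 0.18], "angular": [0, 0, 0], "grip": -0.5}
    - {"travel": [0, 0, 0.25], "angular": [0, 0, 0], "grip": -0.5}
    - {"travel": [0, 0, 0.32], "angular": [0, 0, 0], "grip": -0.5}
    - {"travel": [0, 0, 0.37], "angular": [0, 0, 0], "grip": -0.5}
    - {"travel": [0, 0, 0.4], "angular": [0, 0, 0], "grip": -0.5}

```text
time: 19.82
ee_pos: [0.608, 0.011, 0.1609]
tcp_rot: [179.9, 0.0, 100.5]
wrist_force: [-0.0, 0.6, -3.9]
opening: 0.0399
grasp_force: 61.0
```

>>> carry_out:
  plan:
    - {"travel": [-0.01, -0.02, 0], "angular": [0, 0, 0], "grip": -0.5}
    - {"travel": [-0.03, -0.06, 0], "angular": [0, 0, 0.01], "grip": -0.5}
    - {"travel": [-0.06, -0.13, 0], "angular": [0, 0, 0.02], "grip": -0.5}
    - {"travel": [-0.09, -0.21, 0], "angular": [0, 0, 0.03], "grip": -0.5}
    - {"travel": [-0.13, -0.29, 0], "angular": [0, 0, 0.04], "grip": -0.5}
    - {"travel": [-0.16, -0.37, 0], "angular": [0, 0, 0.05], "grip": -0.5}
    - {"travel": [-0.2, -0.45, 0], "angular": [0, 0, 0.06], "grip": -0.5}
    - {"travel": [-0.23, -0.53, 0], "angular": [0, 0, 0.06], "grip": -0.5}

```text
time: 20.48
ee_pos: [0.5362, -0.1496, 0.1566]
tcp_rot: [-179.8, -0.1, 102.2]
wrist_force: [0.6, 0.3, -3.8]
opening: 0.0394
grasp_force: 61.3
```

>>> carry_out:
  plan:
    - {"travel": [-0.04, -0.09, 0], "angular": [0, 0, 0.01], "grip": -0.5}
    - {"travel": [-0.08, -0.18, 0], "angular": [0, 0, 0.02], "grip": -0.5}
    - {"travel": [-0.12, -0.27, 0], "angular": [0, 0, 0.03], "grip": -0.5}
    - {"travel": [-0.15, -0.36, 0], "angular": [0, 0, 0.04], "grip": -0.5}
    - {"travel": [-0.19, -0.45, 0], "angular": [0, 0, 0.05], "grip": -0.5}
    - {"travel": [-0.22, -0.52, 0], "angular": [0, 0, 0.062], "grip": -0.5}
    - {"travel": [-0.24, -0.56, 0], "angular": [0, 0, 0.062], "grip": -0.5}
    - {"travel": [-0.249, -0.573, 0], "angular": [0, 0, 0.062], "grip": -0.5}

```text
time: 21.15
ee_pos: [0.4617, -0.3216, 0.1568]
tcp_rot: [-179.9, -0.1, 103.8]
wrist_force: [-0.8, -0.2, -3.7]
opening: 0.0397
grasp_force: 61.3
```

>>> carry_out:
  plan:
    - {"travel": [0, 0, -0.02], "angular": [0, 0, 0], "grip": -0.5}
    - {"travel": [0, 0, -0.06], "angular": [0, 0, 0], "grip": -0.5}
    - {"travel": [0, 0, -0.12], "angular": [0, 0, 0], "grip": -0.5}
    - {"travel": [0, 0, -0.18], "angular": [0, 0, 0], "grip": -0.5}
    - {"travel": [0, 0, -0.24], "angular": [0, 0, 0], "grip": -0.5}
    - {"travel": [0, 0, -0.29], "angular": [0, 0, 0], "grip": -0.5}
    - {"travel": [0, 0, -0.33], "angular": [0, 0, 0], "grip": -0.5}
    - {"travel": [0, 0, -0.35], "angular": [0, 0, 0], "grip": -0.5}

```text
time: 21.82
ee_pos: [0.4633, -0.3181, 0.0505]
tcp_rot: [-179.9, -0.1, 104.1]
wrist_force: [-0.6, -0.0, -3.6]
opening: 0.0394
grasp_force: 61.2
```

Run:
```python
from look import *
look("d")
s=load("scene_d")["frame"]
cv2.imwrite("pics/d.png",cv2.resize(s[60:240,120:360,::-1],None,fx=3,fy=3,interpolation=2))
```

```text
time=21.9167 ee_pos=[ 0.4635 -0.3187  0.0517] tcp_rot=[-179.9121   -0.1059  104.0342] opening=0.03951257928391774 grasp_force=61.21742248535156 wrist_force=[-0.7205 -0.4645 -5.0301]
```

View pics/d.png

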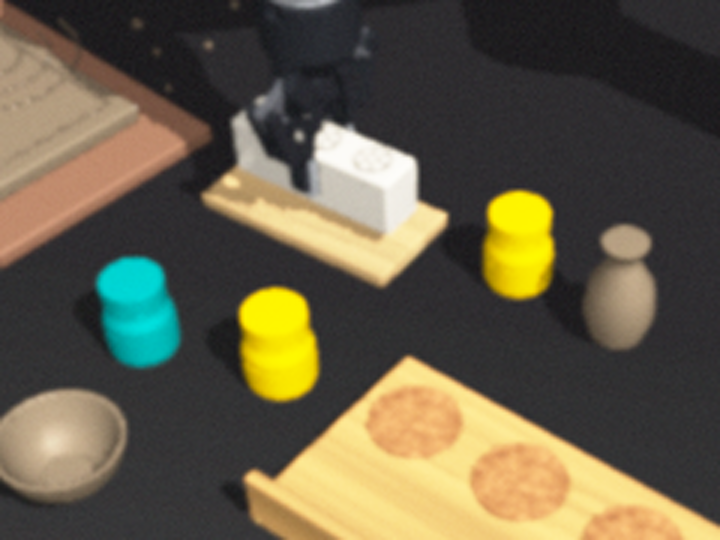

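The mould is level, just above the middle of the board (crop 330,165), and the vase, bowl and look-alikes are untouched. I'll lower it.

>>> carry_out:
  plan:
    - {"travel": [0.003, -0.003, -0.02], "angular": [0, 0, 0], "grip": -0.5}
    - {"travel": [0.003, -0.003, -0.035], "angular": [0, 0, 0], "grip": -0.5}
    - {"travel": [0.003, -0.003, -0.047], "angular": [0, 0, 0], "grip": -0.5}
    - {"travel": [0.003, -0.003, -0.055], "angular": [0, 0, 0], "grip": -0.5}
    - {"travel": [0.003, -0.003, -0.058], "angular": [0, 0, 0], "grip": -0.5}
    - {"travel": [0.003, -0.003, -0.06], "angular": [0, 0, 0], "grip": -0.5}
    - {"travel": [0.003, -0.003, -0.06], "angular": [0, 0, 0], "grip": -0.5}

```text
time: 22.5
ee_pos: [0.4648, -0.3208, 0.0353]
tcp_rot: [180.0, 0.0, 104.0]
wrist_force: [-0.2, 0.2, -4.3]
opening: 0.0393
grasp_force: 61.2
```

>>> carry_out:
  plan:
    - {"travel": [0, 0, 0], "angular": [0, 0, 0], "grip": -0.1}
    - {"travel": [0, 0, 0], "angular": [0, 0, 0], "grip": 0.1}
    - {"travel": [0, 0, 0], "angular": [0, 0, 0], "grip": 0.3}
    - {"travel": [0, 0, 0], "angular": [0, 0, 0], "grip": 0.5}
    - {"travel": [0, 0, 0.03], "angular": [0, 0, 0], "grip": 0.5}
    - {"travel": [0, 0, 0.12], "angular": [0, 0, 0], "grip": 0.5}
    - {"travel": [0, 0, 0.24], "angular": [0, 0, 0], "grip": 0.6}
    - {"travel": [0, 0, 0.36], "angular": [0, 0, 0], "grip": 0.7}
  grip_force: 30

```text
time: 23.17
ee_pos: [0.4643, -0.3203, 0.1449]
tcp_rot: [-180.0, -0.0, 104.0]
wrist_force: [-0.1, -1.1, 0.5]
opening: 0.0726
grasp_force: 0.0
```

>>> carry_out:
  plan:
    - {"travel": [-0.01, 0.05, 0.09], "angular": [0, 0, 0.15], "grip": 0.7}
    - {"travel": [-0.01, 0.14, 0.09], "angular": [0, 0, 0.3], "grip": 0.7}
    - {"travel": [-0.02, 0.25, 0.09], "angular": [0, 0, 0.45], "grip": 0.7}
    - {"travel": [-0.03, 0.36, 0.09], "angular": [0, 0, 0.6], "grip": 0.7}
    - {"travel": [-0.04, 0.47, 0.09], "angular": [0, 0, 0.75], "grip": 0.7}
    - {"travel": [-0.05, 0.59, 0.09], "angular": [0, 0, 0.833], "grip": 0.7}
    - {"travel": [-0.059, 0.7, 0.09], "angular": [0, 0, 0.833], "grip": 0.7}
    - {"travel": [-0.059, 0.7, 0.09], "angular": [0, 0, 0.833], "grip": 0.7}

```text
time: 23.83
ee_pos: [0.4466, -0.1066, 0.1717]
tcp_rot: [179.9, 0.0, 128.1]
wrist_force: [0.0, -0.1, 0.2]
opening: 0.0727
grasp_force: 0.0
```

>>> carry_out:
  plan:
    - {"travel": [-0.01, 0.07, 0], "angular": [0, 0, 0.15], "grip": 0.7}
    - {"travel": [-0.02, 0.18, 0], "angular": [0, 0, 0.3], "grip": 0.7}
    - {"travel": [-0.03, 0.29, 0], "angular": [0, 0, 0.45], "grip": 0.7}
    - {"travel": [-0.04, 0.4, 0], "angular": [0, 0, 0.6], "grip": 0.7}
    - {"travel": [-0.05, 0.51, 0], "angular": [0, 0, 0.75], "grip": 0.7}
    - {"travel": [-0.059, 0.62, 0], "angular": [0, 0, 0.833], "grip": 0.7}
    - {"travel": [-0.059, 0.7, 0], "angular": [0, 0, 0.833], "grip": 0.7}
    - {"travel": [-0.059, 0.7, 0], "angular": [0, 0, 0.833], "grip": 0.7}

```text
time: 24.5
ee_pos: [0.4294, 0.1023, 0.1712]
tcp_rot: [179.9, 0.0, 151.9]
wrist_force: [0.4, -0.4, -0.1]
opening: 0.0728
grasp_force: 0.0
```

>>> carry_out:
  plan:
    - {"travel": [-0.01, 0.07, 0], "angular": [0, 0, 0.15], "grip": 0.7}
    - {"travel": [-0.02, 0.18, 0], "angular": [0, 0, 0.3], "grip": 0.7}
    - {"travel": [-0.03, 0.29, 0], "angular": [0, 0, 0.45], "grip": 0.7}
    - {"travel": [-0.04, 0.4, 0], "angular": [0, 0, 0.6], "grip": 0.7}
    - {"travel": [-0.05, 0.51, 0], "angular": [0, 0, 0.75], "grip": 0.7}
    - {"travel": [-0.059, 0.62, 0], "angular": [0, 0, 0.833], "grip": 0.7}
    - {"travel": [-0.059, 0.699, 0], "angular": [0, 0, 0.833], "grip": 0.7}
    - {"travel": [-0.059, 0.699, 0], "angular": [0, 0, 0.833], "grip": 0.7}

```text
time: 25.17
ee_pos: [0.4119, 0.312, 0.1705]
tcp_rot: [179.9, 0.0, 175.7]
wrist_force: [0.6, 0.7, -0.5]
opening: 0.0724
grasp_force: 0.0
```

Run:
```python
from look import *
look("e")
t=load("top_e"); f=t["frame"]; hsv=cv2.cvtColor(f,cv2.COLOR_RGB2HSV)
m=np.zeros(f.shape[:2]);s=np.s_[205:290,375:485]
m[s]=((hsv[s][...,1]<60)&(hsv[s][...,2]>165)); m=cv2.morphologyEx(m.astype(np.uint8),cv2.MORPH_CLOSE,np.ones((5,5)))
print("mould",rect(t,m,.062))
cv2.imwrite("pics/e.png",np.hstack([cv2.resize(f[190:310,340:500,::-1],(400,300),interpolation=2),cv2.resize(load("scene_e")["frame"][100:400,160:560,::-1],(400,300))]))
```

```text
time=25.2667 ee_pos=[0.4119 0.309  0.1706] tcp_rot=[-179.9751    0.0017  175.6261] opening=0.07258434261722838 grasp_force=0.0 wrist_force=[ 0.2924 -1.0173 -0.1466]
mould ((463.013916015625, -314.635498046875), (40.35995864868164, 157.5590362548828), 13.765098571777344)
```

View pics/e.png

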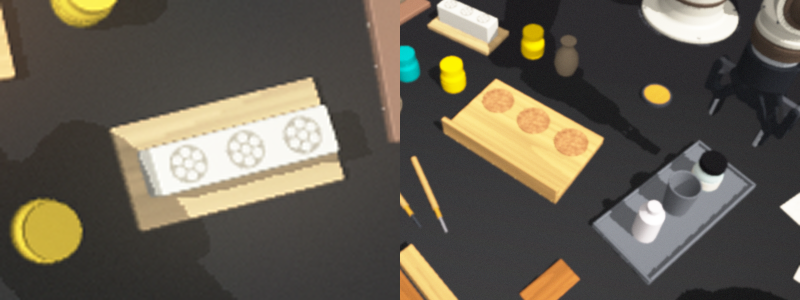

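The mould lies in the middle of the board, parallel to it: centre ≈(0.463,−0.318), yaw 13.8 against the board's 14.0, once the visible side face is discounted. The containers go back next, jar first.

>>> carry_out:
  plan:
    - {"travel": [0, 0, -0.08], "angular": [0, 0, 0], "grip": 0.7}
    - {"travel": [0, 0, -0.18], "angular": [0, 0, 0], "grip": 0.7}
    - {"travel": [0, 0, -0.28], "angular": [0, 0, 0], "grip": 0.7}
    - {"travel": [0, 0, -0.37], "angular": [0, 0, 0], "grip": 0.7}
    - {"travel": [0, 0, -0.43], "angular": [0, 0, 0], "grip": 0.7}
    - {"travel": [0, 0, -0.463], "angular": [0, 0, 0], "grip": 0.7}
    - {"travel": [0, 0, -0.463], "angular": [0, 0, 0], "grip": 0.5}
    - {"travel": [0, 0, -0.463], "angular": [0, 0, 0], "grip": 0.4}

```text
time: 25.93
ee_pos: [0.4122, 0.3084, 0.0322]
tcp_rot: [180.0, 0.0, 175.5]
wrist_force: [-0.4, 0.2, 0.4]
opening: 0.06
grasp_force: 0.0
```

>>> carry_out:
  plan:
    - {"travel": [0, 0, 0], "angular": [0, 0, 0], "grip": 0.3}
    - {"travel": [0, 0, 0], "angular": [0, 0, 0], "grip": 0.2}
    - {"travel": [0, 0, 0], "angular": [0, 0, 0], "grip": 0.1}
    - {"travel": [0, 0, 0], "angular": [0, 0, 0], "grip": -0.1}
    - {"travel": [0, 0, 0], "angular": [0, 0, 0], "grip": -0.3}
    - {"travel": [0, 0, 0], "angular": [0, 0, 0], "grip": -0.3}
    - {"travel": [0, 0, 0], "angular": [0, 0, 0], "grip": -0.3}
    - {"travel": [0, 0, 0], "angular": [0, 0, 0], "grip": -0.3}

```text
time: 26.6
ee_pos: [0.4127, 0.3093, 0.0335]
tcp_rot: [179.9, 0.2, 175.6]
wrist_force: [-0.6, -3.0, 7.8]
opening: 0.0505
grasp_force: 30.3
```

>>> carry_out:
  plan:
    - {"travel": [0, 0, 0.02], "angular": [0, 0, 0], "grip": -0.3}
    - {"travel": [0, 0, 0.07], "angular": [0, 0, 0], "grip": -0.3}
    - {"travel": [0, 0, 0.14], "angular": [0, 0, 0], "grip": -0.3}
    - {"travel": [0, 0, 0.22], "angular": [0, 0, 0], "grip": -0.3}
    - {"travel": [0, -0.02, 0.28], "angular": [0, 0, 0.01], "grip": -0.3}
    - {"travel": [0.02, -0.08, 0.32], "angular": [0, 0, 0.03], "grip": -0.3}
    - {"travel": [0.05, -0.17, 0.32], "angular": [0, 0, 0.06], "grip": -0.3}
    - {"travel": [0.09, -0.27, 0.32], "angular": [0, 0, 0.1], "grip": -0.3}

```text
time: 27.27
ee_pos: [0.4391, 0.2282, 0.1293]
tcp_rot: [179.9, 0.1, 178.6]
wrist_force: [0.4, -0.6, -2.1]
opening: 0.0505
grasp_force: 31.9
```

>>> carry_out:
  plan:
    - {"travel": [0.04, -0.1, 0], "angular": [0, 0, 0.04], "grip": -0.3}
    - {"travel": [0.08, -0.21, 0], "angular": [0, 0, 0.08], "grip": -0.3}
    - {"travel": [0.12, -0.32, 0], "angular": [0, 0, 0.12], "grip": -0.3}
    - {"travel": [0.17, -0.43, 0], "angular": [0, 0, 0.17], "grip": -0.3}
    - {"travel": [0.22, -0.54, 0], "angular": [0, 0, 0.21], "grip": -0.3}
    - {"travel": [0.26, -0.65, 0], "angular": [0, 0, 0.26], "grip": -0.3}
    - {"travel": [0.3, -0.76, 0], "angular": [0, 0, 0.3], "grip": -0.3}
    - {"travel": [0.34, -0.86, 0], "angular": [0, 0, 0.34], "grip": -0.3}

```text
time: 27.93
ee_pos: [0.5412, -0.032, 0.1283]
tcp_rot: [-180.0, 0.1, -171.8]
wrist_force: [0.6, 0.4, -0.6]
opening: 0.0505
grasp_force: 31.9
```

>>> carry_out:
  plan:
    - {"travel": [0.04, -0.1, 0], "angular": [0, 0, 0.04], "grip": -0.3}
    - {"travel": [0.07, -0.16, 0], "angular": [0, 0, 0.07], "grip": -0.3}
    - {"travel": [0.091, -0.198, 0], "angular": [0, 0, 0.08], "grip": -0.3}
    - {"travel": [0.091, -0.198, -0.02], "angular": [0, 0, 0.08], "grip": -0.3}
    - {"travel": [0.091, -0.198, -0.07], "angular": [0, 0, 0.08], "grip": -0.3}
    - {"travel": [0.091, -0.198, -0.13], "angular": [0, 0, 0.08], "grip": -0.3}
    - {"travel": [0.091, -0.198, -0.18], "angular": [0, 0, 0.08], "grip": -0.3}
    - {"travel": [0.091, -0.198, -0.22], "angular": [0, 0, 0.08], "grip": -0.3}

```text
time: 28.6
ee_pos: [0.5673, -0.0881, 0.0601]
tcp_rot: [180.0, -0.1, -169.5]
wrist_force: [-0.2, -0.4, -2.0]
opening: 0.0506
grasp_force: 31.9
```

>>> carry_out:
  plan:
    - {"travel": [0, 0, -0.02], "angular": [0, 0, 0], "grip": -0.3}
    - {"travel": [0, 0, -0.03], "angular": [0, 0, 0], "grip": -0.3}
    - {"travel": [0, 0, -0.04], "angular": [0, 0, 0], "grip": -0.3}
    - {"travel": [0, 0, -0.045], "angular": [0, 0, 0], "grip": -0.3}
    - {"travel": [0, 0, -0.045], "angular": [0, 0, 0], "grip": -0.3}
    - {"travel": [0, 0, -0.045], "angular": [0, 0, 0], "grip": -0.3}

```text
time: 29.1
ee_pos: [0.5685, -0.0891, 0.0496]
tcp_rot: [-180.0, 0.1, -169.5]
wrist_force: [-3.7, 1.2, 6.9]
opening: 0.0503
grasp_force: 32.6
```

>>> carry_out:
  plan:
    - {"travel": [0, 0, 0], "angular": [0, 0, 0], "grip": 0.3}
    - {"travel": [0, 0, 0], "angular": [0, 0, 0], "grip": 0.5}
    - {"travel": [0, 0, 0], "angular": [0, 0, 0], "grip": 0.7}
    - {"travel": [0, 0, 0], "angular": [0, 0, 0], "grip": 0.7}
    - {"travel": [0, 0, 0.03], "angular": [0, 0, 0], "grip": 0.7}
    - {"travel": [0, 0, 0.12], "angular": [0, 0, 0], "grip": 0.7}
    - {"travel": [0, 0, 0.24], "angular": [0, 0, 0], "grip": 0.7}
    - {"travel": [0, 0, 0.36], "angular": [0, 0, 0], "grip": 0.7}

```text
time: 29.77
ee_pos: [0.5673, -0.0893, 0.1571]
tcp_rot: [180.0, -0.1, -169.5]
wrist_force: [1.3, 0.1, 0.5]
opening: 0.0726
grasp_force: 0.0
```

>>> carry_out:
  plan:
    - {"travel": [-0.01, 0.04, 0.048], "angular": [0, 0, -0.02], "grip": 0.7}
    - {"travel": [-0.02, 0.12, 0.048], "angular": [0, 0, -0.06], "grip": 0.7}
    - {"travel": [-0.04, 0.23, 0.048], "angular": [0, 0, -0.1], "grip": 0.7}
    - {"travel": [-0.06, 0.35, 0.048], "angular": [0, 0, -0.15], "grip": 0.7}
    - {"travel": [-0.09, 0.48, 0.048], "angular": [0, 0, -0.2], "grip": 0.7}
    - {"travel": [-0.11, 0.61, 0.048], "angular": [0, 0, -0.25], "grip": 0.7}
    - {"travel": [-0.14, 0.74, 0.048], "angular": [0, 0, -0.3], "grip": 0.7}
    - {"travel": [-0.16, 0.87, 0.048], "angular": [0, 0, -0.36], "grip": 0.7}

```text
time: 30.43
ee_pos: [0.5192, 0.1733, 0.1713]
tcp_rot: [180.0, 0.0, -179.9]
wrist_force: [0.3, 0.6, -0.9]
opening: 0.0727
grasp_force: 0.0
```

>>> carry_out:
  plan:
    - {"travel": [-0.02, 0.12, 0], "angular": [0, 0, -0.05], "grip": 0.7}
    - {"travel": [-0.04, 0.24, 0], "angular": [0, 0, -0.1], "grip": 0.7}
    - {"travel": [-0.06, 0.34, 0], "angular": [0, 0, -0.14], "grip": 0.7}
    - {"travel": [-0.08, 0.41, 0], "angular": [0, 0, -0.16], "grip": 0.7}
    - {"travel": [-0.088, 0.439, 0], "angular": [0, 0, -0.16], "grip": 0.7}
    - {"travel": [-0.088, 0.439, 0], "angular": [0, 0, -0.16], "grip": 0.7}
    - {"travel": [-0.088, 0.439, 0], "angular": [0, 0, -0.16], "grip": 0.7}
    - {"travel": [-0.088, 0.439, 0], "angular": [0, 0, -0.16], "grip": 0.7}

```text
time: 31.1
ee_pos: [0.494, 0.3022, 0.1705]
tcp_rot: [-180.0, 0.0, 175.5]
wrist_force: [-0.0, 0.5, 0.2]
opening: 0.0728
grasp_force: 0.0
```

Run:
```python
from look import *
look("f")
cv2.imwrite("pics/f.png",np.hstack([cv2.resize(load("top_f")["frame"][130:262,200:376,::-1],(400,300),interpolation=2),cv2.resize(load("scene_f")["frame"][100:400,160:560,::-1],(400,300))]))
```

```text
time=31.2 ee_pos=[0.4941 0.3021 0.1705] tcp_rot=[-179.9958    0.01    175.4891] opening=0.07271153209430697 grasp_force=0.0 wrist_force=[-0.2409  0.0516  0.505 ]
```

View pics/f.png

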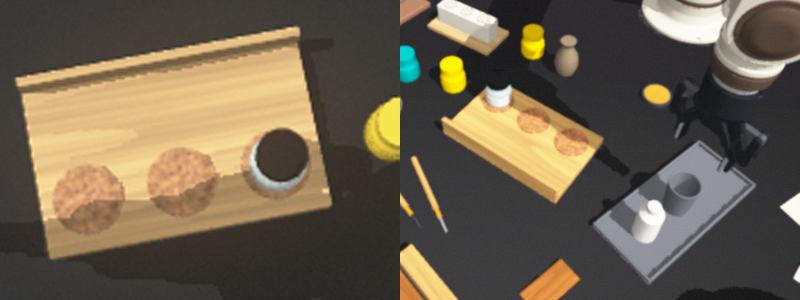

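The jar is back upright on its disc (top crop 280,155). The tumbler is next.

>>> carry_out:
  plan:
    - {"travel": [0, 0, -0.08], "angular": [0, 0, 0], "grip": 0.7}
    - {"travel": [0, 0, -0.18], "angular": [0, 0, 0], "grip": 0.7}
    - {"travel": [0, 0, -0.28], "angular": [0, 0, 0], "grip": 0.7}
    - {"travel": [0, 0, -0.37], "angular": [0, 0, 0], "grip": 0.7}
    - {"travel": [0, 0, -0.42], "angular": [0, 0, 0], "grip": 0.7}
    - {"travel": [0, 0, -0.453], "angular": [0, 0, 0], "grip": 0.7}
    - {"travel": [0, 0, -0.453], "angular": [0, 0, 0], "grip": 0.5}
    - {"travel": [0, 0, -0.453], "angular": [0, 0, 0], "grip": 0.4}

```text
time: 31.87
ee_pos: [0.494, 0.3028, 0.0349]
tcp_rot: [180.0, 0.0, 175.5]
wrist_force: [0.4, -0.1, 0.1]
opening: 0.0597
grasp_force: 0.0
```

>>> carry_out:
  plan:
    - {"travel": [0, 0, 0], "angular": [0, 0, 0], "grip": 0.3}
    - {"travel": [0, 0, 0], "angular": [0, 0, 0], "grip": 0.2}
    - {"travel": [0, 0, 0], "angular": [0, 0, 0], "grip": 0.1}
    - {"travel": [0, 0, 0], "angular": [0, 0, 0], "grip": -0.1}
    - {"travel": [0, 0, 0], "angular": [0, 0, 0], "grip": -0.3}
    - {"travel": [0, 0, 0], "angular": [0, 0, 0], "grip": -0.3}
    - {"travel": [0, 0, 0], "angular": [0, 0, 0], "grip": -0.3}
    - {"travel": [0, 0, 0], "angular": [0, 0, 0], "grip": -0.3}

```text
time: 32.53
ee_pos: [0.4946, 0.3036, 0.0363]
tcp_rot: [179.9, 0.2, 175.6]
wrist_force: [-0.4, -3.0, 6.5]
opening: 0.0535
grasp_force: 31.2
```

>>> carry_out:
  plan:
    - {"travel": [0, 0, 0.02], "angular": [0, 0, 0], "grip": -0.3}
    - {"travel": [0, 0, 0.07], "angular": [0, 0, 0], "grip": -0.3}
    - {"travel": [0, 0, 0.14], "angular": [0, 0, 0], "grip": -0.3}
    - {"travel": [0, 0, 0.22], "angular": [0, 0, 0], "grip": -0.3}
    - {"travel": [0, -0.02, 0.28], "angular": [0, 0, 0.01], "grip": -0.3}
    - {"travel": [0.02, -0.08, 0.32], "angular": [0, 0, 0.05], "grip": -0.3}
    - {"travel": [0.03, -0.17, 0.32], "angular": [0, 0, 0.09], "grip": -0.3}
    - {"travel": [0.05, -0.27, 0.32], "angular": [0, 0, 0.14], "grip": -0.3}

```text
time: 33.2
ee_pos: [0.5089, 0.2225, 0.1322]
tcp_rot: [179.9, 0.1, 179.8]
wrist_force: [-0.2, -0.5, -1.6]
opening: 0.0536
grasp_force: 31.8
```

>>> carry_out:
  plan:
    - {"travel": [0.02, -0.1, 0], "angular": [0, 0, 0.05], "grip": -0.3}
    - {"travel": [0.04, -0.2, 0], "angular": [0, 0, 0.1], "grip": -0.3}
    - {"travel": [0.06, -0.3, 0], "angular": [0, 0, 0.15], "grip": -0.3}
    - {"travel": [0.08, -0.4, 0], "angular": [0, 0, 0.2], "grip": -0.3}
    - {"travel": [0.1, -0.5, 0], "angular": [0, 0, 0.26], "grip": -0.3}
    - {"travel": [0.12, -0.6, 0], "angular": [0, 0, 0.31], "grip": -0.3}
    - {"travel": [0.13, -0.68, 0], "angular": [0, 0, 0.36], "grip": -0.3}
    - {"travel": [0.142, -0.743, 0], "angular": [0, 0, 0.38], "grip": -0.3}

```text
time: 33.87
ee_pos: [0.5514, -0.0025, 0.1312]
tcp_rot: [-180.0, 0.0, -169.5]
wrist_force: [-0.1, -0.2, -1.3]
opening: 0.0534
grasp_force: 31.8
```

>>> carry_out:
  plan:
    - {"travel": [0, 0, 0], "angular": [0, 0, 0], "grip": -0.3}
    - {"travel": [0, 0, -0.03], "angular": [0, 0, 0], "grip": -0.3}
    - {"travel": [0, 0, -0.08], "angular": [0, 0, 0], "grip": -0.3}
    - {"travel": [0, 0, -0.14], "angular": [0, 0, 0], "grip": -0.3}
    - {"travel": [0, 0, -0.19], "angular": [0, 0, 0], "grip": -0.3}
    - {"travel": [0, 0, -0.23], "angular": [0, 0, 0], "grip": -0.3}
    - {"travel": [0, 0, -0.25], "angular": [0, 0, 0], "grip": -0.3}
    - {"travel": [0, 0, -0.255], "angular": [0, 0, 0], "grip": -0.3}

```text
time: 34.53
ee_pos: [0.5505, 0.0001, 0.0527]
tcp_rot: [180.0, -0.1, -169.5]
wrist_force: [0.4, -0.7, -1.3]
opening: 0.0533
grasp_force: 31.8
```

>>> carry_out:
  plan:
    - {"travel": [0, 0, -0.005], "angular": [0, 0, 0], "grip": -0.3}
    - {"travel": [0, 0, -0.01], "angular": [0, 0, 0], "grip": -0.3}
    - {"travel": [0, 0, -0.01], "angular": [0, 0, 0], "grip": -0.3}

```text
time: 34.78
ee_pos: [0.5519, -0.0003, 0.0524]
tcp_rot: [-180.0, 0.1, -169.5]
wrist_force: [0.7, 0.0, -1.2]
opening: 0.0533
grasp_force: 31.8
```

>>> carry_out:
  plan:
    - {"travel": [0, 0, -0.002], "angular": [0, 0, 0], "grip": -0.3}
    - {"travel": [0, 0, -0.002], "angular": [0, 0, 0], "grip": 0.3}
    - {"travel": [0, 0, -0.002], "angular": [0, 0, 0], "grip": 0.5}
    - {"travel": [0, 0, -0.002], "angular": [0, 0, 0], "grip": 0.7}
    - {"travel": [0, 0, 0], "angular": [0, 0, 0], "grip": 0.7}
    - {"travel": [0, 0, 0.08], "angular": [0, 0, 0], "grip": 0.7}
    - {"travel": [0, 0, 0.2], "angular": [0, 0, 0], "grip": 0.7}
    - {"travel": [0, 0, 0.32], "angular": [0, 0, 0], "grip": 0.7}

```text
time: 35.45
ee_pos: [0.5503, -0.0006, 0.1471]
tcp_rot: [180.0, -0.1, -169.5]
wrist_force: [2.2, 0.0, 0.4]
opening: 0.0724
grasp_force: 0.0
```

>>> carry_out:
  plan:
    - {"travel": [0, 0.03, 0.078], "angular": [0, 0, -0.02], "grip": 0.7}
    - {"travel": [0.01, 0.1, 0.078], "angular": [0, 0, -0.06], "grip": 0.7}
    - {"travel": [0.02, 0.22, 0.078], "angular": [0, 0, -0.14], "grip": 0.7}
    - {"travel": [0.03, 0.35, 0.078], "angular": [0, 0, -0.22], "grip": 0.7}
    - {"travel": [0.04, 0.48, 0.078], "angular": [0, 0, -0.3], "grip": 0.7}
    - {"travel": [0.05, 0.61, 0.078], "angular": [0, 0, -0.38], "grip": 0.7}
    - {"travel": [0.06, 0.74, 0.078], "angular": [0, 0, -0.45], "grip": 0.7}
    - {"travel": [0.07, 0.85, 0.078], "angular": [0, 0, -0.5], "grip": 0.7}

```text
time: 36.12
ee_pos: [0.572, 0.2569, 0.1702]
tcp_rot: [180.0, 0.0, 176.1]
wrist_force: [0.5, -0.3, -0.5]
opening: 0.0724
grasp_force: 0.0
```

>>> carry_out:
  plan:
    - {"travel": [0.01, 0.1, 0], "angular": [0, 0, -0.02], "grip": 0.7}
    - {"travel": [0.011, 0.141, 0], "angular": [0, 0, -0.02], "grip": 0.7}
    - {"travel": [0.011, 0.141, 0], "angular": [0, 0, -0.02], "grip": 0.7}
    - {"travel": [0.011, 0.141, 0], "angular": [0, 0, -0.02], "grip": 0.7}

```text
time: 36.45
ee_pos: [0.5753, 0.2967, 0.1699]
tcp_rot: [-180.0, -0.0, 175.6]
wrist_force: [-0.4, -1.1, -0.5]
opening: 0.0727
grasp_force: 0.0
```

>>> carry_out:
  plan:
    - {"travel": [0, 0, -0.08], "angular": [0, 0, 0], "grip": 0.7}
    - {"travel": [0, 0, -0.18], "angular": [0, 0, 0], "grip": 0.7}
    - {"travel": [0, 0, -0.27], "angular": [0, 0, 0], "grip": 0.7}
    - {"travel": [0, 0, -0.35], "angular": [0, 0, 0], "grip": 0.7}
    - {"travel": [0, 0, -0.4], "angular": [0, 0, 0], "grip": 0.7}
    - {"travel": [0, 0, -0.427], "angular": [0, 0, 0], "grip": 0.7}
    - {"travel": [0, 0, -0.427], "angular": [0, 0, 0], "grip": 0.5}
    - {"travel": [0, 0, -0.427], "angular": [0, 0, 0], "grip": 0.3}

```text
time: 37.12
ee_pos: [0.5759, 0.2958, 0.043]
tcp_rot: [180.0, 0.0, 175.5]
wrist_force: [0.4, -0.1, 1.1]
opening: 0.0554
grasp_force: 0.0
```

>>> carry_out:
  plan:
    - {"travel": [0, 0, 0], "angular": [0, 0, 0], "grip": 0.1}
    - {"travel": [0, 0, 0], "angular": [0, 0, 0], "grip": 0}
    - {"travel": [0, 0, 0], "angular": [0, 0, 0], "grip": -0.1}
    - {"travel": [0, 0, 0], "angular": [0, 0, 0], "grip": -0.3}
    - {"travel": [0, 0, 0], "angular": [0, 0, 0], "grip": -0.5}
    - {"travel": [0, 0, 0], "angular": [0, 0, 0], "grip": -0.5}
    - {"travel": [0, 0, 0], "angular": [0, 0, 0], "grip": -0.5}
    - {"travel": [0, 0, 0], "angular": [0, 0, 0], "grip": -0.5}

```text
time: 37.78
ee_pos: [0.5764, 0.2969, 0.044]
tcp_rot: [179.9, 0.1, 175.6]
wrist_force: [0.2, -1.6, 6.9]
opening: 0.0414
grasp_force: 30.9
```

>>> carry_out:
  plan:
    - {"travel": [0, 0, 0.02], "angular": [0, 0, 0], "grip": -0.5}
    - {"travel": [0, 0, 0.07], "angular": [0, 0, 0], "grip": -0.5}
    - {"travel": [0, 0, 0.14], "angular": [0, 0, 0], "grip": -0.5}
    - {"travel": [0, 0, 0.21], "angular": [0, 0, 0], "grip": -0.5}
    - {"travel": [-0.005, -0.03, 0.25], "angular": [0, 0, 0.02], "grip": -0.5}
    - {"travel": [-0.02, -0.1, 0.25], "angular": [0, 0, 0.08], "grip": -0.5}
    - {"travel": [-0.04, -0.2, 0.25], "angular": [0, 0, 0.15], "grip": -0.5}
    - {"travel": [-0.06, -0.3, 0.25], "angular": [0, 0, 0.23], "grip": -0.5}

```text
time: 38.45
ee_pos: [0.557, 0.2057, 0.1173]
tcp_rot: [-180.0, 0.0, -177.6]
wrist_force: [0.6, -0.2, -1.3]
opening: 0.0413
grasp_force: 30.6
```

>>> carry_out:
  plan:
    - {"travel": [-0.02, -0.1, 0], "angular": [0, 0, 0.08], "grip": -0.5}
    - {"travel": [-0.04, -0.2, 0], "angular": [0, 0, 0.15], "grip": -0.5}
    - {"travel": [-0.06, -0.29, 0], "angular": [0, 0, 0.22], "grip": -0.5}
    - {"travel": [-0.065, -0.36, 0], "angular": [0, 0, 0.27], "grip": -0.5}
    - {"travel": [-0.07, -0.39, 0], "angular": [0, 0, 0.29], "grip": -0.5}
    - {"travel": [-0.07, -0.39, -0.02], "angular": [0, 0, 0.29], "grip": -0.5}
    - {"travel": [-0.07, -0.39, -0.07], "angular": [0, 0, 0.29], "grip": -0.5}
    - {"travel": [-0.07, -0.39, -0.12], "angular": [0, 0, 0.29], "grip": -0.5}

```text
time: 39.12
ee_pos: [0.5368, 0.0898, 0.081]
tcp_rot: [180.0, 0.1, -169.6]
wrist_force: [0.4, -0.4, -1.6]
opening: 0.0412
grasp_force: 30.6
```

>>> carry_out:
  plan:
    - {"travel": [0, 0, -0.03], "angular": [0, 0, 0], "grip": -0.5}
    - {"travel": [0, 0, -0.05], "angular": [0, 0, 0], "grip": -0.5}
    - {"travel": [0, 0, -0.065], "angular": [0, 0, 0], "grip": -0.5}
    - {"travel": [0, 0, -0.074], "angular": [0, 0, 0], "grip": -0.5}
    - {"travel": [0, 0, -0.077], "angular": [0, 0, 0], "grip": -0.5}
    - {"travel": [0, 0, -0.077], "angular": [0, 0, 0], "grip": -0.5}

```text
time: 39.62
ee_pos: [0.5367, 0.0901, 0.06]
tcp_rot: [180.0, 0.1, -169.5]
wrist_force: [-6.0, -0.0, 11.7]
opening: 0.0415
grasp_force: 31.6
```

>>> carry_out:
  plan:
    - {"travel": [0, 0, 0], "angular": [0, 0, 0], "grip": -0.1}
    - {"travel": [0, 0, 0], "angular": [0, 0, 0], "grip": 0.2}
    - {"travel": [0, 0, 0], "angular": [0, 0, 0], "grip": 0.5}
    - {"travel": [0, 0, 0], "angular": [0, 0, 0], "grip": 0.7}
    - {"travel": [0, 0, 0.03], "angular": [0, 0, 0], "grip": 0.7}
    - {"travel": [0, 0, 0.12], "angular": [0, 0, 0], "grip": 0.7}
    - {"travel": [0, 0, 0.24], "angular": [0, 0, 0], "grip": 0.7}
    - {"travel": [0, 0, 0.36], "angular": [0, 0, 0], "grip": 0.7}

```text
time: 40.28
ee_pos: [0.5359, 0.0896, 0.1673]
tcp_rot: [180.0, -0.1, -169.5]
wrist_force: [0.7, -0.3, -0.2]
opening: 0.0726
grasp_force: 0.0
```

>>> carry_out:
  plan:
    - {"travel": [-0.02, 0.05, 0.1], "angular": [0, 0, 0], "grip": 0.7}
    - {"travel": [-0.08, 0.15, 0.1], "angular": [0, 0, 0], "grip": 0.7}
    - {"travel": [-0.14, 0.27, 0.1], "angular": [0, 0, 0], "grip": 0.7}
    - {"travel": [-0.2, 0.4, 0.1], "angular": [0, 0, 0], "grip": 0.7}
    - {"travel": [-0.26, 0.53, 0.1], "angular": [0, 0, 0], "grip": 0.7}
    - {"travel": [-0.3, 0.65, 0.1], "angular": [0, 0, 0], "grip": 0.7}
    - {"travel": [-0.35, 0.76, 0.1], "angular": [0, 0, 0], "grip": 0.7}
    - {"travel": [-0.35, 0.8, 0.1], "angular": [0, 0, 0], "grip": 0.7}

```text
time: 40.95
ee_pos: [0.4292, 0.3333, 0.1968]
tcp_rot: [179.9, 0.0, -169.3]
wrist_force: [0.2, -0.2, 0.2]
opening: 0.0729
grasp_force: 0.0
```

Run:
```python
from look import *
look("g")
a=load("top0")["frame"];b=load("top_g")["frame"]
c=lambda f:cv2.resize(f[155:245,215:350,::-1],(400,267),interpolation=2)
sc=lambda n:cv2.resize(load(n)["frame"][100:400,160:560,::-1],(400,300))
cv2.imwrite("pics/g.png",np.vstack([np.hstack([c(a),c(b)]),np.hstack([sc("scene0"),sc("scene_g")])]))
# before/after shift by template matching (subpixel)
for v in("top","scene"):
    A,B,=load(v+"0")["frame"],load(v+"_g")["frame"]
    P={"top":{"flask":(233,211),"tumbler":(280,206),"jar":(324,198)},"scene":{"flask":(336,212),"tumbler":(295,193),"jar":(258,180),"vase":(327,143),"bowl":(140,209)}}[v]
    for n,(x,y) in P.items():
        T=A[y-10:y+11,x-12:x+13];S=cv2.resize(B[y-20:y+21,x-22:x+23],None,fx=4,fy=4,interpolation=2);T=cv2.resize(T,None,fx=4,fy=4,interpolation=2)
        _,q,_,l=cv2.minMaxLoc(cv2.matchTemplate(S,T,cv2.TM_CCOEFF_NORMED));print(v,n,(l[0]-40)/4,(l[1]-40)/4,round(q,3))
```

```text
time=41.05 ee_pos=[0.4308 0.3317 0.1964] tcp_rot=[ 179.9876    0.0127 -169.3374] opening=0.07266599051788515 grasp_force=0.0 wrist_force=[-0.2869 -0.6988 -0.7367]
top flask 0.0 0.5 0.982
top tumbler 0.0 0.25 0.966
top jar -0.25 0.5 0.982
scene flask 0.25 -0.25 0.998
scene tumbler 0.25 0.0 0.991
scene jar 0.5 0.0 0.996
scene vase -0.25 0.0 0.959
scene bowl 0.0 0.0 0.996
```

View pics/g.png

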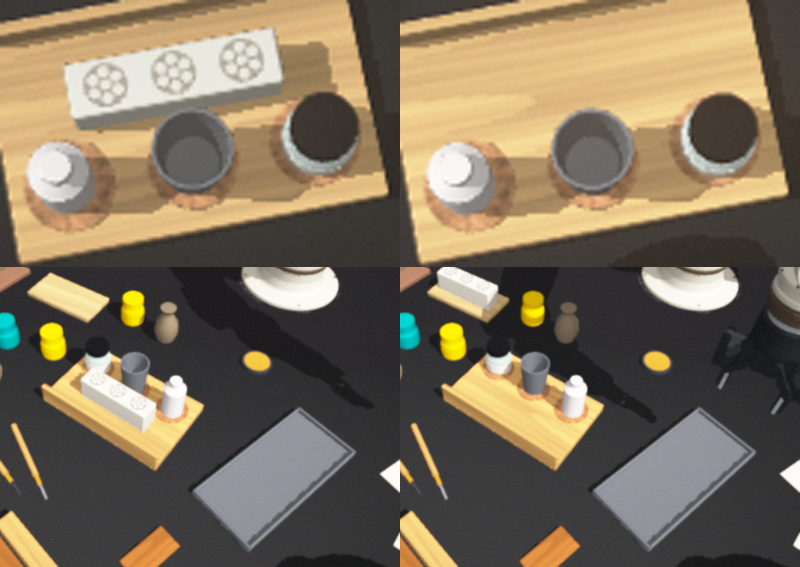

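The before and after pictures match to within about 1 mm: all three containers are upright on their own spots, the mould is on the board, and the vase and bowl haven't moved. I'm handing the job in.

```bash
python3 -c "
from workcell import ticket
print(ticket.job_done())"
```

```text
the job is handed in; nothing more can be done
None
```

The job is done and handed in after about 41 s of robot time: the mould stands upright on the middle of the board, along its long side, the three containers are back within about 1 mm of where they first stood, and the vase and bowl did not move.

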